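Press the magnet backs onto a batch of souvenir tiles

TASK

Press the self-adhesive magnet backs firmly onto the loose souvenir tiles: lay every tile flat in a pocket of the press, one to a pocket, swing the red arm fully over the row, then push the plunger right down to its stop and hold it there for a good second before letting it up. Then swing the arm back clear to the side where it was parked and lay all the tiles flat, side by side, in the wooden display tray; leave the goods on show round about where they are.

Things in the scene. Friction and masses are not known exactly. Their poses are not given: they have to be found in the camera images.
- red_tile (a point): centre (half-way up) of the red souvenir tile magnet: a loose square block 40 x 40 x 22 mm, 0.06 kg, red sides, white face with a red flower on top, dark magnet back below; z is up through the face, x and y run square to the sides. May be absent (None): two or three of the four colours are there
- blue_tile (a point): centre (half-way up) of the blue souvenir tile magnet: a loose square block 40 x 40 x 22 mm, 0.06 kg, blue sides, white face with a blue flower on top, dark magnet back below; z is up through the face, x and y run square to the sides. May be absent (None): two or three of the four colours are there
- yellow_tile (a point): centre (half-way up) of the yellow souvenir tile magnet: a loose square block 40 x 40 x 22 mm, 0.06 kg, yellow sides, white face with a yellow flower on top, dark magnet back below; z is up through the face, x and y run square to the sides. May be absent (None): two or three of the four colours are there
- green_tile (a point): centre (half-way up) of the green souvenir tile magnet: a loose square block 40 x 40 x 22 mm, 0.06 kg, green sides, white face with a green flower on top, dark magnet back below; z is up through the face, x and y run square to the sides. May be absent (None): two or three of the four colours are there
- pocket1 (a point): centre of the floor of the middle press pocket. The press is a fixed grey base with a row of three square pockets, 48 x 48 mm inside, 53 mm apart along this point's x axis (x runs along the row to the post, y across the row, z up). Pocket floors are 10 mm above the table; the metal fences round them are 5 mm wide and 4 mm high, the side ones' outer faces 29 mm from the row's centre line
- pocket0 (a point): centre of the floor of the press pocket farthest from the post (axes as pocket1)
- pocket2 (a point): centre of the floor of the press pocket nearest the post (axes as pocket1)
- swing (a joint): the red press arm, turning in the level plane on a post 148 mm from pocket1 along the row; radians. 0 = straight over the row of pockets (its stop); it grows as the arm swings to the left of the row (the side of the pockets' +y) and 1.6 is the other stop. It stays where it is left (friction about 0.1 N m). The arm bar is 22 mm wide, its top 96 mm above the table
- swing_hinge (a point): a point on the arm's upright hinge axis, 110 mm above the table; fixed. x as in the pockets' frame: at swing = 0 the arm points to this point's -x, at 1.57 to its +y
- knob (a point): centre of the upright round black knob at the free end of the red arm, 240 mm from the hinge axis; diameter 22 mm, 26 mm high (102 to 128 mm above the table); moves with the arm: take it to swing the arm
- plunger (a joint): the sprung plunger on the arm, m pressed down: 0 = up, 0.014 = down at its stop. It springs back when let go: about 2.5 N to start moving, 8 N at the stop, which itself is rigid
- plunger_head (a point): centre of the top of the black mushroom head (diameter 36 mm) of the plunger, 130 mm above the table when up, 148 mm from the hinge axis along the arm (over pocket1 when swing = 0); moves with it. Under the arm it carries a platen 158 x 44 mm along the arm, underside 50 mm above the table when up and 36 mm when down (a tile in a pocket reaches to 32 mm)
- tray: the fixed wooden display tray with grey lining, 202 x 80 mm outside along its x and y, walls 5 mm thick; origin under its centre on the table, z up; inner floor 5 mm up, 192 x 70 mm, rim 10 mm up. Three tiles lie side by side along x, for example 60 mm apart
- jewel_box: bystander: blue box 81 x 100 x 72 mm, origin at its foot
- card_pack: bystander: banded pack of striped cards 140 x 106 x 50 mm, origin at its foot
- small_cup: bystander: small terracotta cup, diameter 77, 74 mm high, origin at its foot

How it is judged:
By the outcome, as a careful person would: the job done as asked, in the order asked, and still so for the second after the job is handed in, with the robot touching nothing.
Of tile_red, tile_blue, tile_yellow, tile_green only 2 to 3 are there at a start; the rules pass over those that are not, and their reading is None.
At some moment in a run one of tile_red, tile_blue, tile_yellow, tile_green may be knocked a few centimetres aside while the robot is not near it.
Once in a run the grip may slacken for a moment while it holds something.
It also fails if it takes over 210 s, if anything falls off the work surface, if the arm or the gripper's body presses on something with over 40 N, if the wrist force passes 120 N, or if a joint passes its speed limit or range.

ROBOT

A 7-joint arm with a two-finger parallel gripper is mounted at the origin on the work surface; the furniture and walls round the work are solid. World frame = base frame: x ahead of the robot, y to its left, z up, the work surface at z = 0. Lengths are in m, angles in rad, forces in N, time in s.
With the tool pointing down it reaches from about 0.35 to 0.9 m from the base axis. Payload 8.1 kg.
Tool frame: the origin (TCP) lies at the very end of the fingers, on their centre line; the grasp point (between the pads) lies 19 mm behind it (grasp_offset is the distance from the TCP to the grasp point, in m); z points along the fingers, y is the line along which they close (so a half turn about z gives the same grasp; the last joint's range is limited). The gripper opens to 92 mm and grips with 3 to 60 N. Pads are 19 mm wide; open, the fingers measure 130 mm over their backs; the gripper's body (75 mm by 190 mm) begins 47 mm behind the grasp point.
Start: joints at [-0.103, 0.434, 0.025, 1.573, -0.012, 1.134, -0.075], TCP at [0.625, -0, 0.204] pointing down, gripper open.
Joint ranges: [-2.62, 2.62], [-0.44, 2.09], [-1.27, 1.32], [0.08, 2.57], [-1.32, 4.46], [0.12, 2], [-2.74, 2.74]. Speed limits (rad/s): [2.22, 2.22, 3.01, 3.01, 3.14, 3.14, 3.14].

INTERFACE

Orientations are given as a rotation vector (axis times angle).
In Python, from cell import observe, get_image, camera_params, sign_off, silhouettes, grasp_offset gives the robot as it stands. The module is installed in compiled form; this text tells all that it offers.
- The arm moves only by the tool jog_arm, never from a script. Its argument "motion" is a list that holds one entry, the list of rows, each a list of 7 numbers: the shift along the tool's x, y, z in m, then the turn, a rotation vector about the tool's x, y, z in rad, then the closure, from -1 (fully open) to 1 (shut), so that 0 is half open. In form: [[[dx, dy, dz, wx, wy, wz, hand], ...]]. A call has 1 to 10 rows; each row is the pose to reach, as a shift and turn from the pose commanded when the call began, along the tool's axes at that moment; what a row does not reach only later rows make up. A row lasts 1/12 s, in which the tool goes at most 41.7 mm and 7.16 degrees, less where a joint would pass 70% of its speed; a pose out of reach is approached as far as the arm can. A call with a gripper value outside its range is refused whole. The fingers move at their own pace and stop on an object; "force" is the grip in N (left out, the last holds). Time passes only in rows, so rows that repeat a pose let the fingers close. It gives the time, the measured TCP pose, the force, the opening and the grip force at its end, in the units of the state.
- observe(): the state, without advancing time (a new reading comes with each control period).
- get_image(name): name is "scene" or "side" or "wrist"; returns the picture (480x640x3 uint8, red, green, blue); there is no depth.
- camera_params(name): a dict with "vertical_fov" (degrees; the focal length in pixels is half the picture's height over the tangent of half this angle, whatever the lens; pixels are square), "cx", "cy" (the principal point, pixels), "T" (4x4, takes a point from camera to world coordinates). Camera axes: x right, y down, z forward; pixel columns grow to the right and rows downward; lengths in m; the calibration is good to about 2 mm. A picture is of the moment at which its call begins: read the wrist's pose just before it. camera_params takes no time and is no camera call; for the wrist camera it gives the pose at the moment of the call.
- sign_off(): hands the job in; it is judged then, once.
Trained networks look in the newest picture that a camera, given by its name, has taken for a name from the list of things; names that differ only in an ending like _2 or _b are one class to them, and where a whole thing is asked for, a point or a joint stands for the part that bears it (a point fixed in the world has none). Each returns a list of dicts, best first, with "p" (0 to 1); they miss things now and then, are a little off and sometimes report something else, mostly with a low value. They report only what shows in the picture. A call takes as long as a camera call.
- silhouettes(query, camera): "mask" (480x640 bool, what is visible of it) and "pixel" ([column, row] in pixels, amid what is visible of it).
The state is a dict: "clock": time; "joints": joint angles; "dq": joint speeds; "joint_efforts": joint torques, N m; "position": TCP position; "ee_rot": TCP orientation; "force": force on the tool from outside, world axes, zero at the start; "ft_torque": the same for the moment, N m; "width": opening from 0.0 (shut) to 1.0 (fully open); "gripper_force": force on a finger pad.
Only numpy, scipy, OpenCV 4.12 (cv2) and the standard library are available. Lean on these libraries where they do the work, as an engineer would, in place of code of your own. Each camera call takes 0.05 s, during which the arm holds its last target. There are 200 camera calls.

## Working session

There is one attempt and no reset: what is moved stays moved. The work goes in short steps, Python scripts to look and compute and a tool call to move; the robot and the scene stay as the last step left them, time stands still between calls to the robot, and variables do not carry over. Pictures are saved under pics/ and viewed, at most 14 in all, crops included, and the job is handed in when it is done.

Besides the shell and the picture viewer there is one more tool, called after "Call:" by a JSON object that holds its "fn" and its "kwargs". jog_arm: Moves the arm, as the interface text tells. Its arguments: {"type":"object","properties":{"motion":{"type":"array"},"force":{"type":"number"}},"required":["motion"]}

```bash
mkdir -p pics; cat > h.py <<'E'
import numpy as np, cv2
from cell import *
from scipy.spatial.transform import Rotation as R
def snap(cam,fn=None):
    P=camera_params(cam); im=get_image(cam)
    if fn: cv2.imwrite('pics/'+fn,im[:,:,::-1])
    return im,P
def K(P): 
    return 240/np.tan(np.radians(P['vertical_fov'])/2)
def ray(P,px,z):
    f=K(P); d=np.array([(px[0]-P['cx'])/f,(px[1]-P['cy'])/f,1]); T=np.array(P['T'])
    d=T[:3,:3]@d; o=T[:3,3]; return o+d*(z-o[2])/d[2]
def proj(P,p):
    T=np.array(P['T']); q=T[:3,:3].T@(np.array(p)-T[:3,3]); f=K(P); return np.array([P['cx']+f*q[0]/q[2],P['cy']+f*q[1]/q[2]])
E
python3 - <<'E'
from h import *
o=observe(); print(o); print(grasp_offset)
for c in ('scene','side','wrist'):
    im,P=snap(c,c+'0.png'); print(c,P)
    for q in ['red_tile','blue_tile','yellow_tile','green_tile','tray','knob','plunger_head','pocket1']:
        for r in silhouettes(q,c)[:2]:
            print(q,round(r['p'],2),np.round(r['pixel']),r['mask'].sum(),np.round(ray(P,r['pixel'],{'tray':.005,'knob':.115,'plunger_head':.13,'pocket1':.01}.get(q,.02)),3))
E
```

```text
{'clock': 0.0, 'joints': array([-0.10259386,  0.43519445,  0.02496105,  1.57411368, -0.01157952,
        1.13400551, -0.07508652]), 'dq': array([-0.0016484 , -0.00150286,  0.00162503, -0.00145029,  0.00164297,
       -0.00032384, -0.00012356]), 'joint_efforts': array([ 3.89017032e-04, -6.67853522e+01,  9.84863900e-01, -3.14464223e+01,
       -6.05165795e-02,  4.27553023e-02,  1.12382318e-04]), 'position': array([ 6.24441376e-01, -6.56380261e-05,  2.03456189e-01]), 'ee_rot': array([-2.22078256e+00, -2.22068673e+00,  1.91484039e-03]), 'force': array([-0.1980897 , -0.63227778, -0.27404842]), 'ft_torque': array([-0.03819242, -0.02736258,  0.02165662]), 'gripper_force': 0.0, 'width': 0.9975807911346104}
0.0188
scene {'vertical_fov': 42.71644657252423, 'cx': 325.21601140853306, 'cy': 228.23241956770127, 'T': array([[ 0.8632911 , -0.36537701,  0.34817829,  0.07047504],
       [-0.50467548, -0.63255971,  0.58751245, -0.78269824],
       [ 0.00558001, -0.68291131, -0.73047998,  1.13106038],
       [ 0.        ,  0.        ,  0.        ,  1.        ]])}
blue_tile 0.64 [270. 222.] 271 [0.493 0.
[... 1239 characters left out ...]
99999291e-01,  5.51252193e-04,  1.05515467e-03,
         6.25215716e-01],
       [ 8.11449400e-04, -9.64160119e-01, -2.65319818e-01,
         7.03105283e-02],
       [ 8.71079918e-04,  2.65320486e-01, -9.64159883e-01,
         3.83157806e-01],
       [ 0.00000000e+00,  0.00000000e+00,  0.00000000e+00,
         1.00000000e+00]])}
red_tile 0.32 [334. 163.] 5147 [0.643 0.045 0.02 ]
blue_tile 0.56 [182.   5.] 512 [0.505 0.184 0.02 ]
yellow_tile 0.7 [142. 118.] 2086 [0.457 0.088 0.02 ]
yellow_tile 0.66 [324. 253.] 24652 [ 0.634 -0.05   0.02 ]
knob 0.82 [340. 153.] 12647 [0.643 0.059 0.115]
plunger_head 0.87 [332. 162.] 5023 [0.636 0.053 0.13 ]
pocket1 0.97 [321. 255.] 24390 [ 0.63  -0.055  0.01 ]
```

View pics/scene0.png

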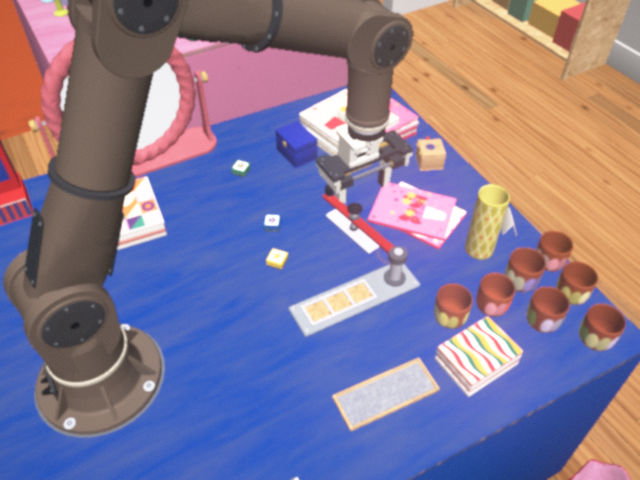

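View pics/side0.png

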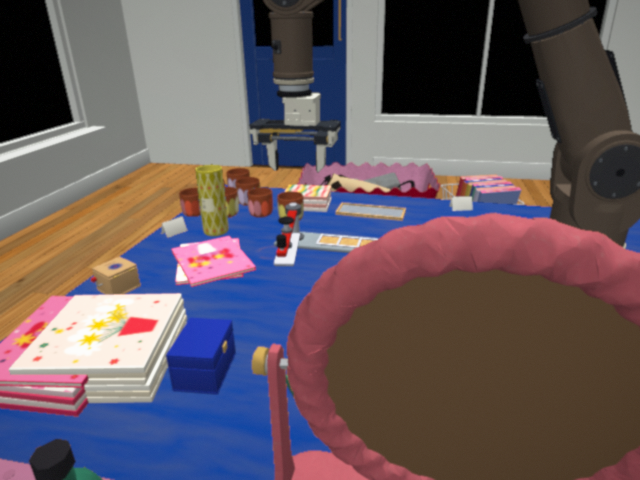

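The scene view shows three tiles: blue (272,222), yellow (277,258) and green (241,168). The press row is near (340,300), the red arm is parked at its left running from the post (396,265) to (328,195), and the tray is at (386,393). The side view is mostly blocked by the mirror.

View pics/wrist0.png

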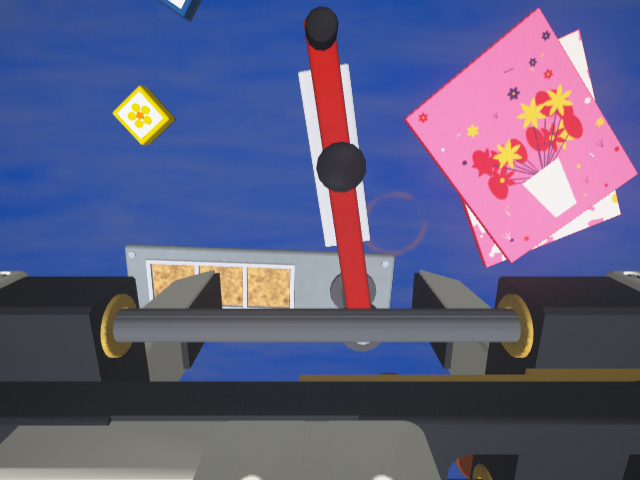

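```bash
python3 - <<'E'
from h import *
im=cv2.imread('pics/scene0.png'); c=im[130:430,210:510]
cv2.imwrite('pics/crop0.png',cv2.resize(c,(600,600),interpolation=cv2.INTER_CUBIC)[:600])
E
```

```text
(no output)
```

View pics/crop0.png

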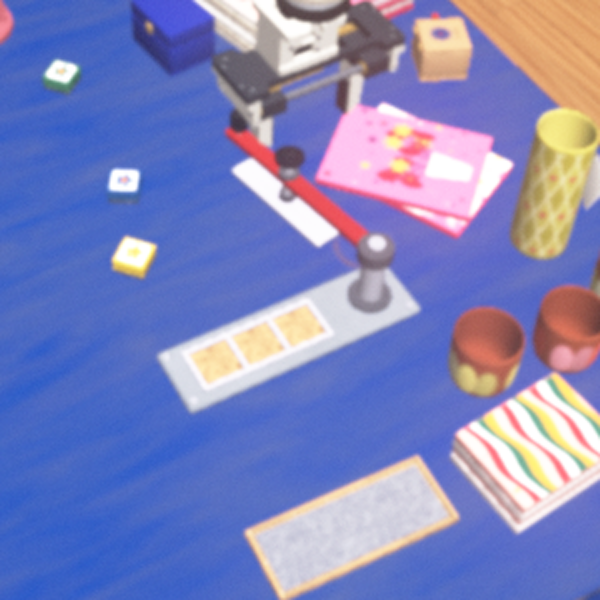

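The wrist view (image up = +y, image right = +x) shows yellow at (142,115), blue at the top edge, and the arm along (322,25)–(355,300). The pockets run along (155–290,285). Next I look at the press and tray from the wrist.

Call:
{"fn": "jog_arm", "kwargs": {"motion": [[[-0.16,-0.08,-0.08,0,0,0,-1],[-0.16,-0.08,-0.08,0,0,0,-1],[-0.16,-0.08,-0.08,0,0,0,-1],[-0.16,-0.08,-0.08,0,0,0,-1],[-0.16,-0.08,-0.08,0,0,0,-1],[-0.16,-0.08,-0.08,0,0,0,-1],[-0.16,-0.08,-0.08,0,0,0,-1],[-0.16,-0.08,-0.08,0,0,0,-1]]]}}

```text
clock: 2.02
position: [0.5452, -0.1592, 0.2841]
ee_rot: [-2.221, -2.222, -0.001]
force: [0.2, 0.9, -0.2]
width: 1.0
gripper_force: 0.0
```

```bash
python3 - <<'E'
from h import *
o=observe(); print(o['position'],o['ee_rot'],o['clock'])
im,P=snap('wrist','w1.png'); np.save('w1P.npy',np.array(P['T']))
E
```

```text
[ 0.54517627 -0.15921588  0.28406855] [-2.22082089e+00 -2.22154385e+00 -9.66775215e-04] 2.0167
```

View pics/w1.png

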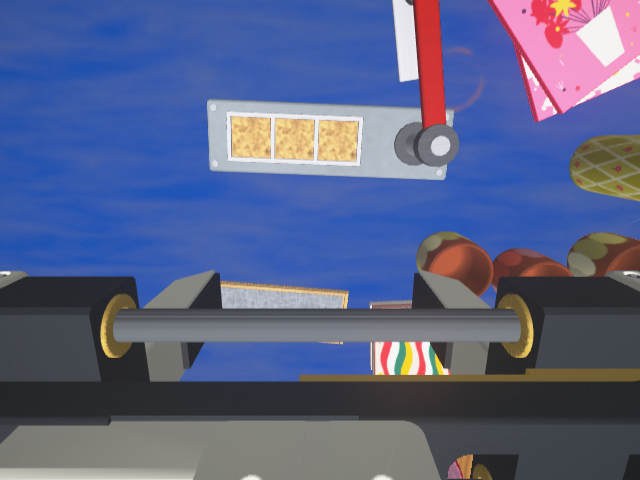

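Call:
{"fn": "jog_arm", "kwargs": {"motion": [[[-0.24,-0.06,0,0,0,0,-1],[-0.24,-0.06,0,0,0,0,-1],[-0.24,-0.06,0,0,0,0,-1],[-0.24,-0.06,0,0,0,0,-1],[-0.24,-0.06,0,0,0,0,-1],[-0.24,-0.06,0,0,0,0,-1],[-0.24,-0.06,0,0,0,0,-1],[-0.24,-0.06,0,0,0,0,-1],[-0.24,-0.06,0,0,0,0,-1]]]}}

```text
clock: 2.82
position: [0.486, -0.3983, 0.2832]
ee_rot: [-2.218, -2.222, -0.001]
force: [-0.1, 0.8, -0.0]
width: 1.0
gripper_force: 0.0
```

```bash
python3 - <<'E'
from h import *
o=observe(); print(o['position'],o['ee_rot'],o['clock'])
im,P=snap('wrist','w2.png'); np.save('w2P.npy',np.array(P['T']))
E
```

```text
[ 0.48602151 -0.39831641  0.28319935] [-2.21816279e+00 -2.22211957e+00 -1.14723655e-03] 2.8167
```

View pics/w2.png

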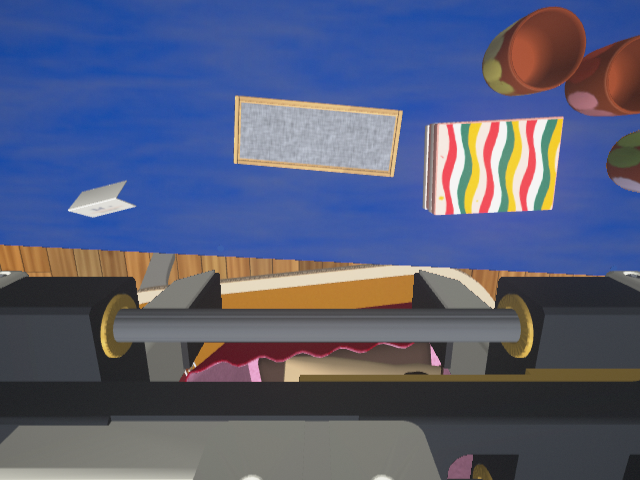

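w1 shows the press: pockets at (250,137), (295,138), (339,141), post at (436,145). w2 shows the tray at about (318,137) with corners (236,97), (402,112), (394,176), (235,163). Now I compute both frames.

```bash
python3 - <<'E'
from h import *
def quad(fn,T,mask,z):
    P=camera_params('wrist'); P['T']=np.load(T)
    cs,_=cv2.findContours(mask.astype(np.uint8),cv2.RETR_EXTERNAL,cv2.CHAIN_APPROX_NONE)
    pts=cv2.convexHull(max(cs,key=cv2.contourArea))[:,0]
    w=np.array([ray(P,p,z)[:2] for p in pts],np.float32)
    c,s,a=cv2.minAreaRect(w*1000); return np.round(c,1),np.round(s,1),round(a,2)
im=cv2.imread('pics/w1.png').astype(int); h=cv2.cvtColor(im.astype(np.uint8),cv2.COLOR_BGR2HSV)
b=(h[...,0]>10)&(h[...,0]<30)&(h[...,1]>60); b[200:]=0;b[:90]=0;b[:,380:]=0
b=cv2.morphologyEx(b.astype(np.uint8),cv2.MORPH_CLOSE,np.ones((7,7)))
print('pockets brown 154x48',quad('', 'w1P.npy',b,.0105))
wt=(im.min(2)>190); wt[200:]=0;wt[:100]=0;wt[:,380:]=0;wt[:,:220]=0
print('fence 164x58',quad('', 'w1P.npy',cv2.morphologyEx(wt.astype(np.uint8),cv2.MORPH_CLOSE,np.ones((3,3))),.014))
im=cv2.imread('pics/w2.png'); h=cv2.cvtColor(im,cv2.COLOR_BGR2HSV)
m=(h[...,0]>8)&(h[...,0]<30)&(h[...,1]>70); m[210:]=0;m[:80]=0;m[:,415:]=0;m[:,:200]=0
print('rim 202x80',quad('','w2P.npy',m,.010))
g=(h[...,1]<50)&(h[...,2]>100); g[185:]=0;g[:90]=0;g[:,415:]=0;g[:,:225]=0
g=cv2.morphologyEx(g.astype(np.uint8),cv2.MORPH_OPEN,np.ones((3,3)))
print('lining 192x70',quad('','w2P.npy',g,.006))
P=camera_params('wrist');P['T']=np.load('w1P.npy')
for p in [(440,146)]: print('post top',ray(P,p,.11))
for p in [(213,107),(214,163),(440,172)]: print(ray(P,p,.01))
E
```

```text
pockets brown 154x48 (array([518.4, -91.2]), array([ 47. , 152.6]), 87.85)
fence 164x58 (array([518.3, -91.3]), array([ 58.6, 163.2]), 87.84)
rim 202x80 (array([ 486., -328.]), array([ 78.9, 199.7]), 85.26)
lining 192x70 (array([ 486. , -328.1]), array([ 65.7, 186.9]), 85.27)
post top [ 0.66399968 -0.09717515  0.11      ]
[ 0.42206057 -0.05459247  0.01      ]
[ 0.41835488 -0.12035405  0.01      ]
[ 0.70054665 -0.13109837  0.01      ]
```

Press: pocket1 (0.518,-0.091) and the row axis at -2.15°; the predicted post position agrees within 2 mm. Tray: (0.486,-0.328) at -4.7°. Next I look at the tiles from above.

Call:
{"fn": "jog_arm", "kwargs": {"motion": [[[0.41,-0.01,0,0,0,0,-1],[0.41,-0.01,0,0,0,0,-1],[0.41,-0.01,0,0,0,0,-1],[0.41,-0.01,0,0,0,0,-1],[0.41,-0.01,0,0,0,0,-1],[0.41,-0.01,0,0,0,0,-1],[0.41,-0.01,0,0,0,0,-1],[0.41,-0.01,0,0,0,0,-1],[0.41,-0.01,0,0,0,0,-1],[0.41,-0.01,0,0,0,0,-1]]]}}

```text
clock: 3.7
position: [0.474, 0.0153, 0.2845]
ee_rot: [-2.215, -2.228, -0.002]
force: [0.6, 0.1, 0.8]
width: 0.997
gripper_force: 0.0
```

Call:
{"fn": "jog_arm", "kwargs": {"motion": [[[0.06,0,0.03,0,0,0,-1],[0.06,0,0.03,0,0,0,-1],[0.06,0,0.03,0,0,0,-1],[0.06,0,0.03,0,0,0,-1]]]}}

```text
clock: 4.03
position: [0.4738, 0.0731, 0.2537]
ee_rot: [-2.213, -2.228, 0.001]
force: [-0.2, -0.8, -0.0]
width: 0.999
gripper_force: 0.0
```

```bash
cat >> h.py <<'E'
RNG={'red':[(170,180),(0,6)],'yellow':[(20,34)],'green':[(40,85)],'blue':[(90,130)]}
PR=np.array([.5184,-.0912]);PA=-2.15; TR=np.array([.486,-.328]);TA=-4.73
def tiles(P,im,q=('blue','yellow','green'),z=.022,cam='wrist'):
    """tile top-face centre and angle (deg mod 90) from the white face inside the silhouette"""
    out={}
    for c in q:
        for r in silhouettes(c+'_tile',cam)[:1]:
            m=cv2.dilate(r['mask'].astype(np.uint8),np.ones((5,5)))
            hs=cv2.cvtColor(im,cv2.COLOR_RGB2HSV); w=((im.min(2)>170)|((hs[...,1]<60)&(hs[...,2]>150)))&(m>0)
            w=cv2.morphologyEx(w.astype(np.uint8),cv2.MORPH_CLOSE,np.ones((9,9)))
            cs,_=cv2.findContours(w,cv2.RETR_EXTERNAL,cv2.CHAIN_APPROX_NONE)
            if not cs: print(c,'no white'); continue
            pts=cv2.convexHull(max(cs,key=cv2.contourArea))[:,0]
            W=np.array([ray(P,p,z)[:2] for p in pts],np.float32)
            ce,s,a=cv2.minAreaRect(W*1000)
            out[c]=(np.array(ce)/1000,a); print(c,'p',round(r['p'],2),'px',np.round(r['pixel']),'c',np.round(ce,1),'size',np.round(s,1),'ang',round(a,1))
    return out
def go(x,y,z,yaw):
    """jog (tool axes) to world TCP x,y,z, tool pointing down, tool y (closing) axis at yaw deg (mod 180)"""
    o=observe(); R0=R.from_rotvec(o['ee_rot']); d=R0.inv().apply(np.array([x,y,z])-o['position'])
    best=None
    for k in (-180,0,180):
        t=np.radians(yaw+k); yv=np.array([np.cos(t),np.sin(t),0]); zv=np.array([0,0,-1.]); M=np.c_[np.cross(yv,zv),yv,zv]
        w=(R0.inv()*R.from_matrix(M)).as_rotvec()
        j7=o['joints'][6]+w[2]
        if abs(j7)<2.6 and (best is None or np.linalg.norm(w)<np.linalg.norm(best)): best=w
    print('jog',np.round(d,4),np.round(best,3),'rows>=',round(np.linalg.norm(d)/.0417,1),round(np.degrees(np.linalg.norm(best))/7.16,1))
E
python3 - <<'E'
from h import *
o=observe(); print(o['position'],o['clock'])
im,P=snap('wrist','w3.png'); tiles(P,im)
P2=P
E
```

```text
[0.47377365 0.07306253 0.25370791] 4.0333
blue p 0.97 px [341.  79.] c [499.4 202.3] size [31.5 31.2] ang 56.6
yellow p 0.78 px [300. 187.] c [454.1  89. ] size [35.2 31.6] ang 39.5
```

View pics/w3.png

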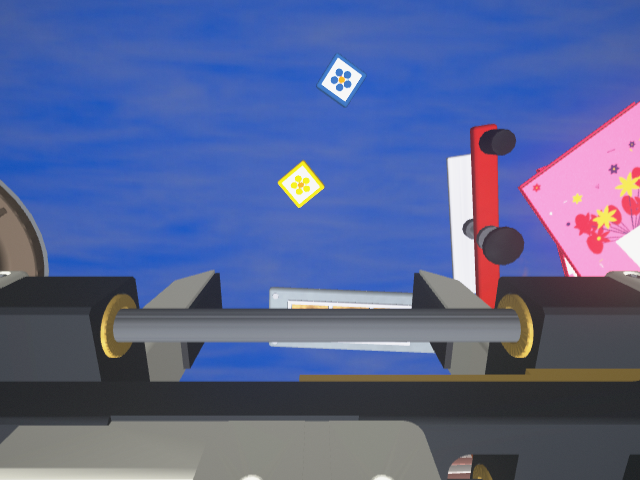

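w3 shows yellow at (301,184), turned about 40°, and blue at (341,79), turned about 57°. I hover over yellow first, low.

```bash
python3 - <<'E'
from h import *
go(.454,.0885,.10,40)
E
```

```text
jog [ 0.0192 -0.0214  0.1547] [ 0.001  0.    -0.699] rows>= 3.8 5.6
```

Call:
{"fn": "jog_arm", "kwargs": {"motion": [[[0.015,-0.021,0.155,0,0,-0.7,-1],[0.015,-0.021,0.155,0,0,-0.7,-1],[0.015,-0.021,0.155,0,0,-0.7,-1],[0.015,-0.021,0.155,0,0,-0.7,-1],[0.015,-0.021,0.155,0,0,-0.7,-1],[0.015,-0.021,0.155,0,0,-0.7,-1],[0.015,-0.021,0.155,0,0,-0.7,-1],[0.015,-0.021,0.155,0,0,-0.7,-1]]]}}

```text
clock: 4.9
position: [0.4546, 0.0843, 0.0996]
ee_rot: [1.331, 2.845, 0.001]
force: [0.5, -0.3, -0.1]
width: 0.999
gripper_force: 0.0
```

```bash
python3 - <<'E'
from h import *
im,P=snap('wrist','w4.png'); t=tiles(P,im,('yellow','blue')); o=observe();print(o['position'])
c,a=t['yellow']; go(*c,.007,a)
E
```

```text
yellow p 0.92 px [320. 230.] c [455.1  90.6] size [30.8 31.3] ang 39.6
blue p 0.62 px [466. 146.] c [498.8 202.2] size [30.9 31.3] ang 56.6
[0.45457607 0.08471178 0.09976851]
jog [0.0042 0.0041 0.0928] [0.001 0.001 0.006] rows>= 2.2 0.0
```

View pics/w4.png

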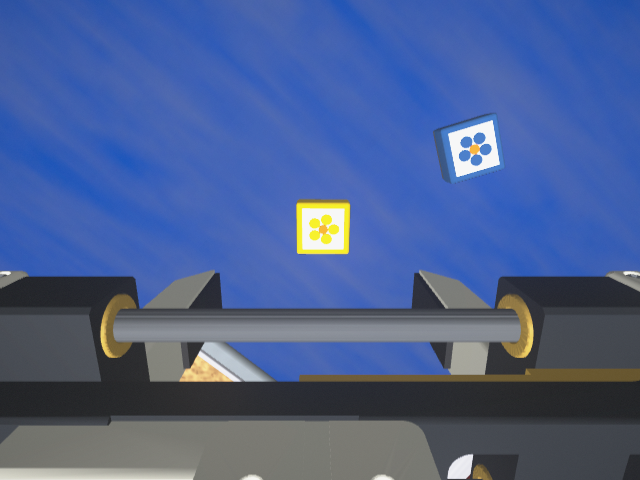

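w4 shows yellow centred at (323,229), square to the fingers. I descend and grip.

Call:
{"fn": "jog_arm", "kwargs": {"motion": [[[0.004,0.004,0.04,0,0,0,-1],[0.004,0.004,0.08,0,0,0,-1],[0.004,0.004,0.093,0,0,0,-1],[0.004,0.004,0.093,0,0,0,1],[0.004,0.004,0.093,0,0,0,1],[0.004,0.004,0.093,0,0,0,1],[0.004,0.004,0.093,0,0,0,1],[0.004,0.004,0.093,0,0,0,1],[0.004,0.004,0.093,0,0,0,1],[0.004,0.004,0.093,0,0,0,1]]], "force": 25}}

```text
clock: 5.88
position: [0.455, 0.0906, 0.0069]
ee_rot: [1.325, 2.847, 0.001]
force: [-0.9, 1.2, -0.1]
width: 0.544
gripper_force: 0.0
```

Call:
{"fn": "jog_arm", "kwargs": {"motion": [[[0,0,0,0,0,0,1],[0,0,0,0,0,0,1],[0,0,-0.04,0,0,0,1],[0,0,-0.08,0,0,0,1],[0,0,-0.08,0,0,0,1]]]}}

```text
clock: 6.3
position: [0.4579, 0.0919, 0.0918]
ee_rot: [1.322, 2.843, 0.008]
force: [2.0, -0.3, -0.2]
width: 0.176
gripper_force: 0.0
```

```bash
python3 - <<'E'
from h import *
o=observe(); print(o['position'],o['width'],o['gripper_force'],o['joints'])
for k in (-1,0,1):
    p=PR+.053*k*np.array([np.cos(np.radians(PA)),np.sin(np.radians(PA))]); print('pocket',k+1,p)
p=PR+.053*-1*np.array([np.cos(np.radians(PA)),np.sin(np.radians(PA))]); go(*p,.08,90+PA)
E
```

```text
[0.45788625 0.09192486 0.09180826] 0.17551195692670601 0.0 [-0.11037405  0.33257849 -0.25119018  2.072849    0.12120172  0.7414369
  0.26272097]
pocket 0 [ 0.46543731 -0.08921166]
pocket 1 [ 0.5184 -0.0912]
pocket 2 [ 0.57136269 -0.09318834]
jog [-0.1434 -0.111   0.0115] [ 0.006  0.006 -0.833] rows>= 4.4 6.7
```

The fingers are slower than I allowed (about 16 rows to shut), so I lifted before they reached the tile. I reopen and look again.

Call:
{"fn": "jog_arm", "kwargs": {"motion": [[[0,0,-0.01,0,0,0,-1],[0,0,-0.01,0,0,0,-1],[0,0,-0.01,0,0,0,-1],[0,0,-0.01,0,0,0,-1],[0,0,-0.01,0,0,0,-1],[0,0,-0.01,0,0,0,-1],[0,0,-0.01,0,0,0,-1],[0,0,-0.01,0,0,0,-1],[0,0,-0.01,0,0,0,-1],[0,0,-0.01,0,0,0,-1]]]}}

```text
clock: 7.13
position: [0.4545, 0.0906, 0.0961]
ee_rot: [-1.325, -2.848, 0.0]
force: [-0.7, 0.2, -0.0]
width: 0.857
gripper_force: 0.0
```

```bash
python3 - <<'E'
from h import *
im,P=snap('wrist','w5.png'); t=tiles(P,im,('yellow','blue')); o=observe();print(o['position'],o['width'])
c,a=t['yellow']; go(*c,.007,a)
E
```

```text
yellow p 0.78 px [317. 236.] c [455.3  90.7] size [30.6 31.3] ang 39.7
blue p 0.92 px [465. 156.] c [498.8 202.2] size [31.  31.4] ang 56.5
[0.45453158 0.09064983 0.09623954] 0.9756389127876781
jog [-0.0005  0.0005  0.0892] [0.    0.    0.007] rows>= 2.1 0.1
```

Call:
{"fn": "jog_arm", "kwargs": {"motion": [[[0,0,0.04,0,0,0,-1],[0,0,0.08,0,0,0,-1],[0,0,0.089,0,0,0,-1],[0,0,0.089,0,0,0,-0.1],[0,0,0.089,0,0,0,1],[0,0,0.089,0,0,0,1],[0,0,0.089,0,0,0,1],[0,0,0.089,0,0,0,1],[0,0,0.089,0,0,0,1],[0,0,0.089,0,0,0,1]]], "force": 25}}

```text
clock: 8.12
position: [0.455, 0.0907, 0.0079]
ee_rot: [1.325, 2.847, 0.001]
force: [-0.6, -0.3, 0.4]
width: 0.544
gripper_force: 0.0
```

Call:
{"fn": "jog_arm", "kwargs": {"motion": [[[0,0,0,0,0,0,1],[0,0,0,0,0,0,1],[0,0,0,0,0,0,1],[0,0,0,0,0,0,1],[0,0,0,0,0,0,1],[0,0,0,0,0,0,1],[0,0,0,0,0,0,1]]]}}

```text
clock: 8.7
position: [0.4545, 0.0906, 0.0072]
ee_rot: [-1.325, -2.848, 0.0]
force: [-0.7, -0.4, -0.1]
width: 0.039
gripper_force: 0.0
```

It closed on nothing, so I look.

```bash
python3 - <<'E'
from h import *
im,P=snap('wrist','w6.png'); o=observe();print(o['position'],o['width'],o['gripper_force'])
tiles(P,im,('yellow','blue'))
print(P['T'], proj(P,o['position']))
print(camera_params('scene')['T'][:,3]); im,P=snap('scene'); tiles(P,im,('yellow','blue'),cam='scene')
E
```

```text
[0.45452783 0.09063978 0.00719616] 0.014507910769967903 0.0
yellow p 0.87 px [316. 259.] c [447.5  96.2] size [34.9 13. ] ang 40.1
blue p 0.77 px [539. 167.] c [498.5 202.1] size [30.9 31.2] ang 56.7
[[ 7.64308144e-01  6.21575129e-01  1.71689896e-01  4.08784130e-01]
 [ 6.44851049e-01 -7.36898227e-01 -2.02850012e-01  1.44206354e-01]
 [ 4.31457521e-04  2.65754326e-01 -9.64040690e-01  1.86092763e-01]
 [ 0.00000000e+00  0.00000000e+00  0.00000000e+00  1.00000000e+00]] [317.11890822 273.29159746]
[ 0.07047504 -0.78269824  1.13106038  1.        ]
yellow p 0.42 px [352. 284.] c [ 567.6 -101.2] size [331.2 121.1] ang 5.4
blue p 0.5 px [352. 223.] c [664.5  73.9] size [ 64.3 168.6] ang 8.7
```

View pics/w6.png

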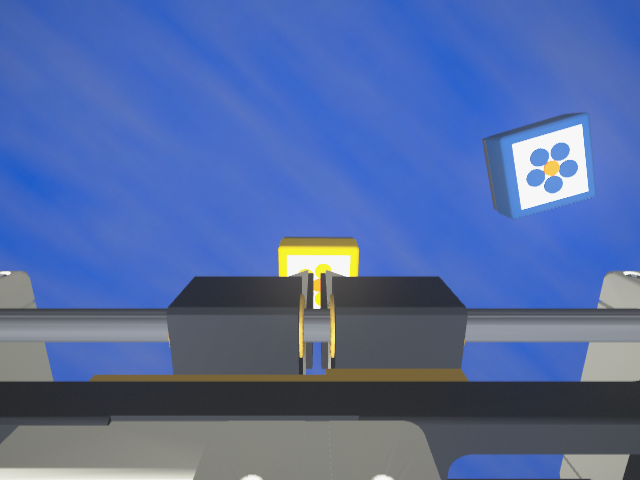

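w6 shows the fingers shut over the tile: tile centre at about (318,285), with finger tips in front of it from row 272. The open tips in w4, (218,271) and (415,271), back-project to about 22 mm *above* the reported TCP. So the real finger ends look shorter than stated, and they passed over the tile. I open and descend gently, watching the force.

Call:
{"fn": "jog_arm", "kwargs": {"motion": [[[0,0,-0.03,0,0,0,-1],[0,0,-0.03,0,0,0,-1],[0,0,-0.03,0,0,0,-1],[0,0,-0.03,0,0,0,-1],[0,0,-0.03,0,0,0,-1],[0,0,-0.03,0,0,0,-1],[0,0,-0.03,0,0,0,-1],[0,0,-0.03,0,0,0,-1],[0,0,-0.03,0,0,0,-1],[0,0,-0.03,0,0,0,-1]]]}}

```text
clock: 9.83
position: [0.4544, 0.0906, 0.0371]
ee_rot: [-1.325, -2.848, 0.0]
force: [-0.3, -0.7, -0.2]
width: 0.681
gripper_force: 0.0
```

Call:
{"fn": "jog_arm", "kwargs": {"motion": [[[0,0,0,0,0,0,-1],[0,0,0.015,0,0,0,-1],[0,0,0.03,0,0,0,-1],[0,0,0.033,0,0,0,-1],[0,0,0.035,0,0,0,-1],[0,0,0.037,0,0,0,-1],[0,0,0.037,0,0,0,-1]]]}}

```text
clock: 10.42
position: [0.4547, 0.0907, 0.0004]
ee_rot: [1.325, 2.848, 0.0]
force: [-0.2, 0.5, 0.1]
width: 0.999
gripper_force: 0.0
```

```bash
python3 - <<'E'
from h import *
im,P=snap('wrist','w7.png'); o=observe();print(o['position'],o['width'],o['force'])
tiles(P,im,('yellow','blue'))
E
```

```text
[0.45481061 0.09072154 0.00062292] 0.9985337129034421 [-0.33256318  0.42941043 -0.09137215]
yellow p 0.72 px [316. 276.] c [452.9  93.2] size [30.7 25. ] ang 40.1
blue p 0.73 px [548. 164.] c [498.4 202.1] size [30.8 31.1] ang 56.8
```

View pics/w7.png

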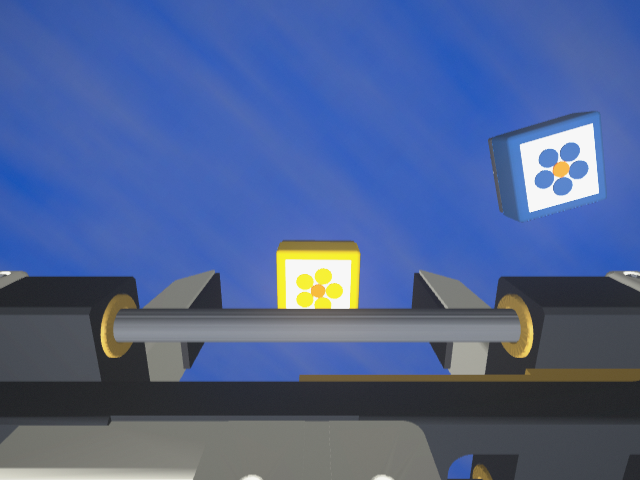

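Tile undisturbed at (318,290), fingers clear on either side, and no contact at TCP z=0. I continue down in small steps.

Call:
{"fn": "jog_arm", "kwargs": {"motion": [[[0,0,0.002,0,0,0,-1],[0,0,0.004,0,0,0,-1],[0,0,0.006,0,0,0,-1],[0,0,0.006,0,0,0,-1]]]}}

```text
clock: 10.9
position: [0.4543, 0.0906, -0.0061]
ee_rot: [-1.325, -2.848, 0.0]
force: [-0.3, -1.1, -1.1]
width: 0.995
gripper_force: 0.0
```

Call:
{"fn": "jog_arm", "kwargs": {"motion": [[[0,0,0.002,0,0,0,-1],[0,0,0.004,0,0,0,-1],[0,0,0.006,0,0,0,-1],[0,0,0.006,0,0,0,-1]]]}}

```text
clock: 11.23
position: [0.4543, 0.0906, -0.0122]
ee_rot: [-1.325, -2.848, 0.001]
force: [0.6, -0.4, -0.4]
width: 1.001
gripper_force: 0.0
```

That confirms the fingers end well above the stated TCP. I find the table by touch to calibrate the true tip.

Call:
{"fn": "jog_arm", "kwargs": {"motion": [[[0,0,0.002,0,0,0,-1],[0,0,0.004,0,0,0,-1],[0,0,0.004,0,0,0,-1]]]}}

```text
clock: 11.48
position: [0.4544, 0.0906, -0.0161]
ee_rot: [-1.325, -2.848, 0.0]
force: [-0.5, 0.7, 0.5]
width: 1.001
gripper_force: 0.0
```

Call:
{"fn": "jog_arm", "kwargs": {"motion": [[[0,0,0.001,0,0,0,-1],[0,0,0.002,0,0,0,-1],[0,0,0.002,0,0,0,-1]]]}}

```text
clock: 11.73
position: [0.4545, 0.0906, -0.0179]
ee_rot: [-1.325, -2.848, 0.0]
force: [-0.3, -0.9, 0.4]
width: 0.998
gripper_force: 0.0
```

Call:
{"fn": "jog_arm", "kwargs": {"motion": [[[0,0,0.001,0,0,0,-1],[0,0,0.002,0,0,0,-1],[0,0,0.002,0,0,0,-1]]]}}

```text
clock: 11.98
position: [0.4545, 0.0906, -0.0199]
ee_rot: [-1.325, -2.848, 0.0]
force: [-0.6, -0.0, -0.1]
width: 1.0
gripper_force: 0.0
```

Call:
{"fn": "jog_arm", "kwargs": {"motion": [[[0,0,0.001,0,0,0,-1],[0,0,0.002,0,0,0,-1],[0,0,0.002,0,0,0,-1]]]}}

```text
clock: 12.23
position: [0.4544, 0.0906, -0.0219]
ee_rot: [-1.325, -2.848, 0.0]
force: [0.4, 0.3, -0.1]
width: 0.998
gripper_force: 0.0
```

Call:
{"fn": "jog_arm", "kwargs": {"motion": [[[0,0,0.001,0,0,0,-1],[0,0,0.002,0,0,0,-1],[0,0,0.002,0,0,0,-1]]]}}

```text
clock: 12.48
position: [0.4546, 0.0906, -0.0224]
ee_rot: [1.325, 2.848, -0.0]
force: [-7.1, -2.2, 28.9]
width: 0.998
gripper_force: 14.1
```

Call:
{"fn": "jog_arm", "kwargs": {"motion": [[[0,0,0.001,0,0,0,-1],[0,0,0.002,0,0,0,-1],[0,0,0.002,0,0,0,-1]]]}}

```text
clock: 12.73
position: [0.4547, 0.0906, -0.0226]
ee_rot: [1.324, 2.847, -0.0]
force: [-15.1, -3.8, 63.3]
width: 1.004
gripper_force: 31.7
```

Table contact at TCP z=-0.0224, so the true tips are 22.4 mm above the reported TCP. My rule is TCP z = floor - 0.016 (tips 6.5 mm above a tile's underside). I lift off the table and grip.

Call:
{"fn": "jog_arm", "kwargs": {"motion": [[[0,0,-0.006,0,0,0,-1],[0,0,-0.0095,0,0,0,-1],[0,0,-0.0095,0,0,0,1],[0,0,-0.0095,0,0,0,1],[0,0,-0.0095,0,0,0,1],[0,0,-0.0095,0,0,0,1],[0,0,-0.0095,0,0,0,1],[0,0,-0.0095,0,0,0,1],[0,0,-0.0095,0,0,0,1],[0,0,-0.0095,0,0,0,1]]], "force": 25}}

```text
clock: 13.57
position: [0.4544, 0.0906, -0.0164]
ee_rot: [-1.325, -2.848, 0.0]
force: [0.3, 1.4, -0.9]
width: 0.468
gripper_force: 0.0
```

Call:
{"fn": "jog_arm", "kwargs": {"motion": [[[0,0,0,0,0,0,1],[0,0,0,0,0,0,1],[0,0,0,0,0,0,1]]]}}

```text
clock: 13.82
position: [0.4545, 0.0906, -0.0163]
ee_rot: [-1.325, -2.848, 0.0]
force: [-0.4, 0.3, -0.3]
width: 0.432
gripper_force: 25.0
```

Gripped at 40 mm. I lift and go to pocket 0.

Call:
{"fn": "jog_arm", "kwargs": {"motion": [[[0,0,-0.04,0,0,0,1],[0,0,-0.08,0,0,0,1],[0,0,-0.08,0,0,0,1]]]}}

```text
clock: 14.07
position: [0.4578, 0.0919, 0.0691]
ee_rot: [1.323, 2.843, 0.008]
force: [1.5, 0.7, 0.0]
width: 0.434
gripper_force: 25.0
```

```bash
cat >> h.py <<'E'
def slot(c,ang,d): return c+d*np.array([np.cos(np.radians(ang)),np.sin(np.radians(ang))])
E
python3 - <<'E'
from h import *
go(*slot(PR,PA,-.053),.05,90+PA)
E
```

```text
jog [-0.1434 -0.1109  0.0188] [ 0.005  0.006 -0.833] rows>= 4.4 6.7
```

Call:
{"fn": "jog_arm", "kwargs": {"motion": [[[-0.143,-0.111,0.015,0,0,-0.833,1],[-0.143,-0.111,0.015,0,0,-0.833,1],[-0.143,-0.111,0.015,0,0,-0.833,1],[-0.143,-0.111,0.015,0,0,-0.833,1],[-0.143,-0.111,0.015,0,0,-0.833,1],[-0.143,-0.111,0.015,0,0,-0.833,1],[-0.143,-0.111,0.015,0,0,-0.833,1],[-0.143,-0.111,0.015,0,0,-0.833,1],[-0.143,-0.111,0.015,0,0,-0.833,1],[-0.143,-0.111,0.015,0,0,-0.833,1]]]}}

```text
clock: 14.9
position: [0.4617, -0.0899, 0.0488]
ee_rot: [0.065, 3.141, 0.0]
force: [0.8, -0.2, -0.5]
width: 0.436
gripper_force: 25.0
```

```bash
python3 - <<'E'
from h import *
print(observe()['position'],observe()['width'])
im,P=snap('wrist','w8.png'); tiles(P,im,('blue','green'))
go(*slot(PR,PA,-.053),-.0055,90+PA)
im,P=snap('scene'); tiles(P,im,('green',),cam='scene')
E
```

```text
[ 0.46169518 -0.08993171  0.04876338] 0.4362314525797255
jog [-0.0036  0.0007  0.0543] [-0.     0.    -0.001] rows>= 1.3 0.0
green p 0.54 px [237. 165.] c [517. 428.] size [40.4 39.2] ang 38.3
```

View pics/w8.png

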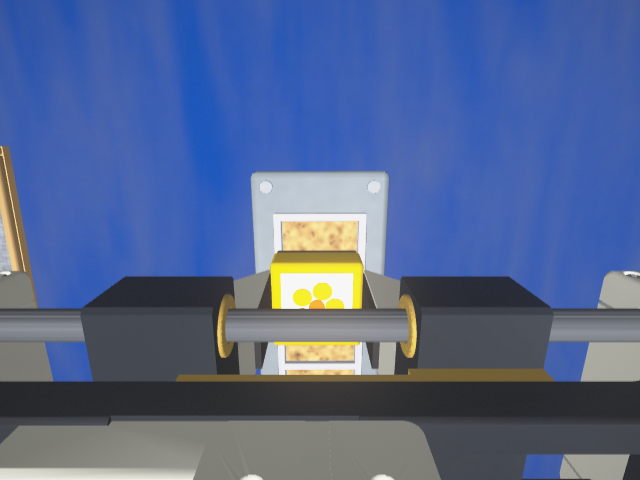

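w8 shows yellow held square over pocket 0; the pocket's outer end fence is at rows 213–222, columns 274–366. I check the fence against my frame before lowering.

```bash
python3 - <<'E'
from h import *
P=camera_params('wrist')
for px in [(274,214),(366,214),(282,222),(358,222)]:
    w=ray(P,px,.014)[:2]-slot(PR,PA,-.053); a=np.radians(PA); print(px,'in pocket0 frame',np.round([w@[np.cos(a),np.sin(a)],w@[-np.sin(a),np.cos(a)]],4))
E
```

```text
(274, 214) in pocket0 frame [-0.0291 -0.0276]
(366, 214) in pocket0 frame [-0.0291  0.0285]
(282, 222) in pocket0 frame [-0.0241 -0.0229]
(358, 222) in pocket0 frame [-0.0241  0.0237]
```

Frame agrees within 1 mm. I lower and release.

Call:
{"fn": "jog_arm", "kwargs": {"motion": [[[-0.0035,0.0005,0.02,0,0,0,1],[-0.0035,0.0005,0.045,0,0,0,1],[-0.0035,0.0005,0.054,0,0,0,1],[-0.0035,0.0005,0.054,0,0,0,1],[-0.0035,0.0005,0.054,0,0,0,-0.6],[-0.0035,0.0005,0.054,0,0,0,-0.6],[-0.0035,0.0005,0.054,0,0,0,-0.6],[-0.0035,0.0005,0.054,0,0,0,-0.6],[-0.0035,0.0005,0.054,0,0,0,-0.6],[-0.0035,0.0005,0.054,0,0,0,-0.6]]]}}

```text
clock: 15.98
position: [0.4654, -0.09, -0.005]
ee_rot: [0.06, 3.14, -0.0]
force: [-0.2, 0.1, 0.9]
width: 0.786
gripper_force: 0.0
```

Call:
{"fn": "jog_arm", "kwargs": {"motion": [[[0,0,-0.04,0,0,0,-1],[0,0,-0.08,0,0,0,-1],[0,0,-0.12,0,0,0,-1],[0,0,-0.14,0,0,0,-1],[0,0,-0.14,0,0,0,-1]]]}}

```text
clock: 16.4
position: [0.4682, -0.0901, 0.1395]
ee_rot: [0.06, 3.133, -0.002]
force: [1.8, -0.4, -0.3]
width: 1.0
gripper_force: 0.0
```

```bash
python3 - <<'E'
from h import *
print(observe()['position'],observe()['width'])
im,P=snap('wrist'); tiles(P,im,('yellow',),z=.032); print(slot(PR,PA,-.053))
go(.499,.2,.07,56.6)
E
```

```text
[ 0.46816719 -0.0900634   0.13950285] 1.0001791708648418
yellow p 0.85 px [316. 221.] c [466.9 -90.7] size [42.6 39.7] ang 86.8
[ 0.46543731 -0.08921166]
jog [-0.022   0.2913  0.0654] [-0.     0.002  0.545] rows>= 7.2 4.4
```

Call:
{"fn": "jog_arm", "kwargs": {"motion": [[[-0.02,0.292,0.065,0,0,0.545,-1],[-0.02,0.292,0.065,0,0,0.545,-1],[-0.02,0.292,0.065,0,0,0.545,-1],[-0.02,0.292,0.065,0,0,0.545,-1],[-0.02,0.292,0.065,0,0,0.545,-1],[-0.02,0.292,0.065,0,0,0.545,-1],[-0.02,0.292,0.065,0,0,0.545,-1],[-0.02,0.292,0.065,0,0,0.545,-1],[-0.02,0.292,0.065,0,0,0.545,-1],[-0.02,0.292,0.065,0,0,0.545,-1]]]}}

```text
clock: 17.33
position: [0.4945, 0.2031, 0.0678]
ee_rot: [-0.895, -3.008, 0.002]
force: [-0.3, 0.0, -0.3]
width: 0.999
gripper_force: 0.0
```

```bash
python3 - <<'E'
from h import *
im,P=snap('wrist','w9.png'); o=observe();print(o['position'])
t=tiles(P,im,('blue','green'))
c,a=t['blue']; go(*c,-.016,a)
E
```

```text
[0.4949753  0.20085619 0.06815167]
blue p 0.75 px [319. 249.] c [498.9 202.9] size [30.7 30.6] ang 56.9
green p 0.7 px [624.  83.] c [513.5 411.5] size [ 5.7 14.5] ang 70.3
jog [-0.0005  0.005   0.085 ] [-0.002 -0.    -0.008] rows>= 2.0 0.1
```

Call:
{"fn": "jog_arm", "kwargs": {"motion": [[[-0.001,0.004,0.04,0,0,0,-1],[-0.001,0.004,0.07,0,0,0,-1],[-0.001,0.004,0.084,0,0,0,-1],[-0.001,0.004,0.084,0,0,0,1],[-0.001,0.004,0.084,0,0,0,1],[-0.001,0.004,0.084,0,0,0,1],[-0.001,0.004,0.084,0,0,0,1],[-0.001,0.004,0.084,0,0,0,1],[-0.001,0.004,0.084,0,0,0,1],[-0.001,0.004,0.084,0,0,0,1]]], "force": 25}}

```text
clock: 18.32
position: [0.4998, 0.204, -0.0136]
ee_rot: [0.903, 3.008, 0.001]
force: [-0.3, 0.1, 0.4]
width: 0.539
gripper_force: 0.0
```

Call:
{"fn": "jog_arm", "kwargs": {"motion": [[[0,0,0,0,0,0,1],[0,0,0,0,0,0,1],[0,0,0,0,0,0,1],[0,0,0,0,0,0,1],[0,0,0,0,0,0,1]]]}}

```text
clock: 18.73
position: [0.4995, 0.204, -0.014]
ee_rot: [0.903, 3.009, 0.0]
force: [-0.9, -1.0, 5.5]
width: 0.435
gripper_force: 25.0
```

```bash
python3 - <<'E'
from h import *
o=observe();print(o['position'],o['width'])
go(*PR,.06,90+PA)
E
```

```text
[ 0.49945728  0.2039677  -0.01401637] 0.43465648017885883
jog [-0.1783 -0.236  -0.074 ] [ 0.     0.    -0.545] rows>= 7.3 4.4
```

Call:
{"fn": "jog_arm", "kwargs": {"motion": [[[0,0,-0.04,0,0,0,1],[0,0,-0.074,0,0,0,1],[-0.178,-0.236,-0.074,0,0,-0.545,1],[-0.178,-0.236,-0.074,0,0,-0.545,1],[-0.178,-0.236,-0.074,0,0,-0.545,1],[-0.178,-0.236,-0.074,0,0,-0.545,1],[-0.178,-0.236,-0.074,0,0,-0.545,1],[-0.178,-0.236,-0.074,0,0,-0.545,1],[-0.178,-0.236,-0.074,0,0,-0.545,1],[-0.178,-0.236,-0.074,0,0,-0.545,1]]]}}

```text
clock: 19.57
position: [0.5172, -0.1008, 0.059]
ee_rot: [-0.075, -3.139, 0.007]
force: [1.2, -0.3, -1.4]
width: 0.434
gripper_force: 25.0
```

Call:
{"fn": "jog_arm", "kwargs": {"motion": [[[0,0,0,0,0,0,1],[0,0,0,0,0,0,1],[0,0,0,0,0,0,1]]]}}

```text
clock: 19.82
position: [0.518, -0.0894, 0.0597]
ee_rot: [-0.057, -3.141, -0.001]
force: [-0.3, 0.1, -1.5]
width: 0.437
gripper_force: 25.0
```

```bash
python3 - <<'E'
from h import *
o=observe();print(o['position'],o['width'],o['gripper_force'])
im,P=snap('wrist'); tiles(P,im,('yellow','blue'),z=.032)
go(*PR,-.0035,90+PA)
E
```

```text
[ 0.517969   -0.08944604  0.05969462] 0.4367932272512689 25.000174641609192
yellow p 0.83 px [311. 171.] c [465.3 -91. ] size [40.7 40.5] ang 88.0
blue p 0.65 px [314. 278.] c [539.3 -91.1] size [44.4 25. ] ang 88.0
jog [-0.0004 -0.0019  0.0633] [0.    0.    0.002] rows>= 1.5 0.0
```

Call:
{"fn": "jog_arm", "kwargs": {"motion": [[[-0.0005,-0.002,0.03,0,0,0,1],[-0.0005,-0.002,0.055,0,0,0,1],[-0.0005,-0.002,0.063,0,0,0,1],[-0.0005,-0.002,0.063,0,0,0,1],[-0.0005,-0.002,0.063,0,0,0,-0.6],[-0.0005,-0.002,0.063,0,0,0,-0.6],[-0.0005,-0.002,0.063,0,0,0,-0.6],[-0.0005,-0.002,0.063,0,0,0,-0.6],[-0.0005,-0.002,0.063,0,0,0,-0.6],[-0.0005,-0.002,0.063,0,0,0,-0.6]]]}}

```text
clock: 20.8
position: [0.5186, -0.0932, -0.003]
ee_rot: [0.06, 3.141, -0.0]
force: [0.2, -0.7, 0.5]
width: 0.787
gripper_force: 0.0
```

Call:
{"fn": "jog_arm", "kwargs": {"motion": [[[0,0,-0.04,0,0,0,-1],[0,0,-0.08,0,0,0,-1],[0,0,-0.12,0,0,0,-1],[0,0,-0.16,0,0,0,-1],[0,0,-0.2,0,0,0,-1],[0,0,-0.2,0,0,0,-1]]]}}

```text
clock: 21.3
position: [0.5225, -0.0928, 0.2046]
ee_rot: [0.059, 3.13, -0.002]
force: [0.8, 0.2, -0.7]
width: 0.998
gripper_force: 0.0
```

```bash
python3 - <<'E'
from h import *
print(observe()['position'],observe()['width'])
im,P=snap('wrist'); tiles(P,im,('yellow','blue'),z=.032); print(slot(PR,PA,-.053),PR)
go(.511,.37,.16,38)
E
```

```text
[ 0.52248269 -0.0927504   0.20460811] 0.9978896530835858
yellow p 0.61 px [317. 150.] c [466.2 -91.6] size [41.3 40.9] ang 87.9
blue p 0.88 px [315. 201.] c [519.9 -93.1] size [42.1 37.5] ang 87.9
[ 0.46543731 -0.08921166] [ 0.5184 -0.0912]
jog [0.0251 0.4628 0.0367] [-0.     0.001  0.869] rows>= 11.1 7.0
```

Call:
{"fn": "jog_arm", "kwargs": {"motion": [[[0.02,0.4,0.03,0,0,0.869,-1],[0.02,0.4,0.03,0,0,0.869,-1],[0.02,0.4,0.03,0,0,0.869,-1],[0.02,0.4,0.03,0,0,0.869,-1],[0.02,0.4,0.03,0,0,0.869,-1],[0.02,0.4,0.03,0,0,0.869,-1],[0.02,0.4,0.03,0,0,0.869,-1],[0.02,0.4,0.03,0,0,0.869,-1],[0.02,0.4,0.03,0,0,0.869,-1],[0.02,0.4,0.03,0,0,0.869,-1]]]}}

```text
clock: 22.28
position: [0.5124, 0.2984, 0.1654]
ee_rot: [-1.376, -2.823, 0.005]
force: [1.0, 0.1, 0.8]
width: 1.003
gripper_force: 0.0
```

Call:
{"fn": "jog_arm", "kwargs": {"motion": [[[0,0,0,0,0,0,-1],[0,0,0,0,0,0,-1]]]}}

```text
clock: 22.45
position: [0.5114, 0.2999, 0.1652]
ee_rot: [-1.367, -2.825, 0.003]
force: [-0.5, -0.5, 0.5]
width: 0.998
gripper_force: 0.0
```

```bash
python3 - <<'E'
from h import *
im,P=snap('wrist','w10.png'); o=observe();print(o['position'])
t=tiles(P,im,('green','red'))
for r in silhouettes('jewel_box','wrist')[:1]: print('box',r['p'],r['pixel'],ray(P,r['pixel'],.04), r['mask'].sum())
c,a=t['green']; go(*c,.06,a)
E
```

```text
[0.51240884 0.29736254 0.16543808]
green p 0.63 px [416. 102.] c [518.4 429.7] size [31.1 31.4] ang 37.4
box 0.74 [563.7, 227.8] [0.6842885  0.42899193 0.04      ] 13958
jog [0.1036 0.0864 0.1064] [-0.002  0.001  0.008] rows>= 4.1 0.1
```

View pics/w10.png

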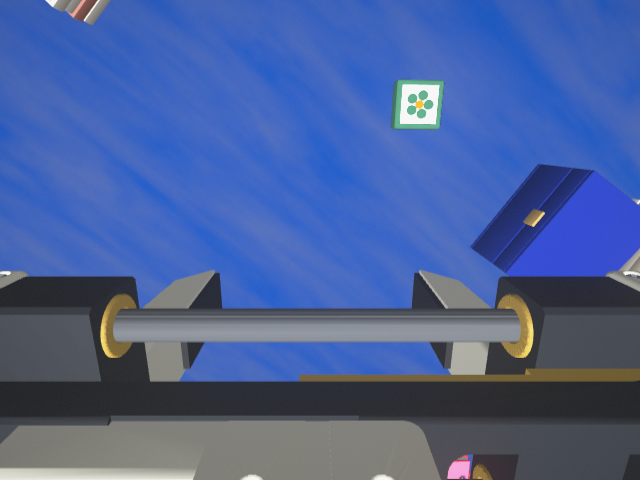

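w10 shows green at (418,105) and the jewel box to its right, left face from (540,165) to (472,247). I check body clearance for the two grasp directions.

```bash
python3 - <<'E'
from h import *
P=camera_params('wrist'); c=np.array([.5184,.4297])
for yaw in (37.4,-52.6):
    t=np.radians(yaw); y=np.array([np.cos(t),np.sin(t)]); x=np.array([y[1],-y[0]])
    for px in [(540,165),(472,247),(507,272),(595,170)]:
        for z in (.0,.072): w=ray(P,px,z)[:2]-c; print(yaw,px,z,'along close',round(w@y,3),'across',round(w@x,3))
o=observe(); print(o['joints'][6])
go(*c,.06,-52.6); go(*c,.06,37.4)
E
```

```text
37.4 (540, 165) 0.0 along close 0.126 across 0.058
37.4 (540, 165) 0.072 along close 0.082 across 0.053
37.4 (472, 247) 0.0 along close 0.072 across 0.14
37.4 (472, 247) 0.072 along close 0.039 across 0.118
37.4 (507, 272) 0.0 along close 0.111 across 0.167
37.4 (507, 272) 0.072 along close 0.07 across 0.139
37.4 (595, 170) 0.0 along close 0.179 across 0.062
37.4 (595, 170) 0.072 along close 0.124 across 0.056
-52.6 (540, 165) 0.0 along close 0.058 across -0.126
-52.6 (540, 165) 0.072 along close 0.053 across -0.082
-52.6 (472, 247) 0.0 along close 0.14 across -0.072
-52.6 (472, 247) 0.072 along close 0.118 across -0.039
-52.6 (507, 272) 0.0 along close 0.167 across -0.111
-52.6 (507, 272) 0.072 along close 0.139 across -0.07
-52.6 (595, 170) 0.0 along close 0.062 across -0.179
-52.6 (595, 170) 0.072 along close 0.056 across -0.124
-0.16690342960252125
jog [0.1036 0.0864 0.1064] [-2.000e-03 -1.000e-03 -1.562e+00] rows>= 4.1 12.5
jog [0.1036 0.0864 0.1064] [-0.002  0.001  0.009] rows>= 4.1 0.1
```

With yaw 37.4 the box stays at least 53 mm away across the body (half-width 37 mm), so I use that and come straight down.

Call:
{"fn": "jog_arm", "kwargs": {"motion": [[[0.103,0.086,0,0,0,0.009,-1],[0.103,0.086,0,0,0,0.009,-1],[0.103,0.086,0,0,0,0.009,-1],[0.103,0.086,0,0,0,0.009,-1],[0.103,0.086,0,0,0,0.009,-1],[0.103,0.086,0.04,0,0,0.009,-1],[0.103,0.086,0.08,0,0,0.009,-1],[0.103,0.086,0.1,0,0,0.009,-1],[0.103,0.086,0.1,0,0,0.009,-1],[0.103,0.086,0.1,0,0,0.009,-1]]]}}

```text
clock: 23.48
position: [0.5186, 0.4287, 0.067]
ee_rot: [-1.392, -2.816, 0.004]
force: [0.3, 0.3, 0.5]
width: 0.995
gripper_force: 0.0
```

```bash
python3 - <<'E'
from h import *
im,P=snap('wrist','w11.png'); o=observe();print(o['position'],o['force'])
t=tiles(P,im,('green',))
c,a=t['green']; go(*c,-.015,a)
E
```

```text
[0.51928837 0.43022499 0.06876057] [ 0.85745729 -0.06976195  1.0974168 ]
green p 0.78 px [316. 243.] c [518.5 430.3] size [31.  30.8] ang 37.5
jog [-0.0001 -0.0016  0.0847] [ 0.003  0.    -0.001] rows>= 2.0 0.0
```

Call:
{"fn": "jog_arm", "kwargs": {"motion": [[[0,-0.001,0.03,0,0,0,-1],[0,-0.001,0.06,0,0,0,-1],[0,-0.001,0.082,0,0,0,-1],[0,-0.001,0.082,0,0,0,1],[0,-0.001,0.082,0,0,0,1],[0,-0.001,0.082,0,0,0,1],[0,-0.001,0.082,0,0,0,1],[0,-0.001,0.082,0,0,0,1],[0,-0.001,0.082,0,0,0,1],[0,-0.001,0.082,0,0,0,1]]], "force": 25}}

```text
clock: 24.42
position: [0.5176, 0.431, -0.0136]
ee_rot: [1.389, 2.817, 0.002]
force: [0.9, -0.4, 0.2]
width: 0.541
gripper_force: 0.0
```

Call:
{"fn": "jog_arm", "kwargs": {"motion": [[[0,0,0,0,0,0,1],[0,0,0,0,0,0,1],[0,0,0,0,0,0,1],[0,0,0,0,0,0,1],[0,0,0,0,0,0,1]]]}}

```text
clock: 24.83
position: [0.5174, 0.4308, -0.0142]
ee_rot: [1.389, 2.818, 0.001]
force: [0.0, 0.1, 5.2]
width: 0.435
gripper_force: 25.0
```

```bash
python3 - <<'E'
from h import *
o=observe();print(o['position'],o['width'])
go(*slot(PR,PA,.053),.16,90+PA)
E
```

```text
[ 0.51740453  0.43081561 -0.01420809] 0.435499285560965
jog [-0.4485 -0.2763 -0.1743] [ 0.     0.    -0.878] rows>= 13.3 7.0
```

Call:
{"fn": "jog_arm", "kwargs": {"motion": [[[0,0,-0.04,0,0,0,1],[0,0,-0.08,0,0,0,1],[0,0,-0.12,0,0,0,1],[-0.449,-0.276,-0.174,0,0,-0.878,1],[-0.449,-0.276,-0.174,0,0,-0.878,1],[-0.449,-0.276,-0.174,0,0,-0.878,1],[-0.449,-0.276,-0.174,0,0,-0.878,1],[-0.449,-0.276,-0.174,0,0,-0.878,1],[-0.449,-0.276,-0.174,0,0,-0.878,1],[-0.449,-0.276,-0.174,0,0,-0.878,1]]]}}

```text
clock: 25.67
position: [0.5469, 0.1402, 0.1351]
ee_rot: [-0.056, -3.141, 0.001]
force: [1.1, -0.2, -0.5]
width: 0.432
gripper_force: 25.0
```

```bash
python3 - <<'E'
from h import *
o=observe();print(o['position'],o['width'])
go(*(slot(PR,PA,.053)-[.001,0]),.06,90+PA)
P=camera_params('scene'); 
im,P=snap('scene')
for q in ('knob','plunger_head'):
  for r in silhouettes(q,'scene')[:2]: print(q,r['p'],r['pixel'],r['mask'].sum())
Pw=camera_params('wrist'); import cell
im=cv2.imread('pics/w0.png')
# knob/plunger in first wrist picture
T=np.array([[1,.00055,.00106,.6252],[.0008,-.96416,-.26532,.07031],[.00087,.26532,-.96416,.38316],[0,0,0,1.]]); Pw['T']=T
print('knob',ray(Pw,(321,26),.128),'plunger',ray(Pw,(341,167),.13))
E
```

```text
[0.54689107 0.14023382 0.13507718] 0.4324582378102961
jog [-0.0318 -0.2324  0.0752] [-0.    -0.     0.002] rows>= 5.9 0.0
knob 0.68 [359.2, 227.9] 2069
plunger_head 0.79 [354.8, 224.2] 892
knob [0.62824967 0.13832409 0.128     ] plunger [0.64253777 0.04996314 0.13      ][ WARN:0@2.887] global loadsave.cpp:275 findDecoder imread_('pics/w0.png'): can't open/read file: check file path/integrity
```

Call:
{"fn": "jog_arm", "kwargs": {"motion": [[[-0.032,-0.232,0,0,0,0.002,1],[-0.032,-0.232,0,0,0,0.002,1],[-0.032,-0.232,0,0,0,0.002,1],[-0.032,-0.232,0,0,0,0.002,1],[-0.032,-0.232,0,0,0,0.002,1],[-0.032,-0.232,0,0,0,0.002,1],[-0.032,-0.232,0,0,0,0.002,1],[-0.032,-0.232,0.04,0,0,0.002,1],[-0.032,-0.232,0.08,0,0,0.002,1],[-0.032,-0.232,0.08,0,0,0.002,1]]]}}

```text
clock: 26.65
position: [0.5648, -0.0896, 0.0488]
ee_rot: [-0.068, -3.131, -0.002]
force: [-1.6, -0.0, -1.3]
width: 0.435
gripper_force: 25.0
```

Call:
{"fn": "jog_arm", "kwargs": {"motion": [[[0,0,0,0,0,0,1],[0,0,0,0,0,0,1],[0,0,0,0,0,0,1]]]}}

```text
clock: 26.9
position: [0.5713, -0.0897, 0.0575]
ee_rot: [0.068, 3.137, 0.0]
force: [0.9, 0.8, -0.3]
width: 0.434
gripper_force: 25.0
```

```bash
python3 - <<'E'
from h import *
o=observe();print(o['position'],o['width'])
im,P=snap('wrist'); tiles(P,im,('blue','green'),z=.032)
go(*(slot(PR,PA,.053)-[.001,0]),-.0035,90+PA)
E
```

```text
[ 0.57133833 -0.08972223  0.05754006] 0.4335107379755594
blue p 0.85 px [318. 160.] c [514.3 -87.2] size [40.1 40.5] ang 89.2
green p 0.75 px [316. 278.] c [592.1 -91.6] size [44.1 24.2] ang 87.6
jog [ 0.0004 -0.0026  0.0605] [-0.     0.003 -0.006] rows>= 1.5 0.1
```

Call:
{"fn": "jog_arm", "kwargs": {"motion": [[[0.0005,-0.003,0.03,0,0,0,1],[0.0005,-0.003,0.05,0,0,0,1],[0.0005,-0.003,0.059,0,0,0,1],[0.0005,-0.003,0.059,0,0,0,1],[0.0005,-0.003,0.059,0,0,0,1]]]}}

```text
clock: 27.47
position: [0.5693, -0.0935, -0.0032]
ee_rot: [0.069, 3.14, 0.0]
force: [-0.3, -0.2, 0.6]
width: 0.432
gripper_force: 25.0
```

```bash
python3 - <<'E'
from h import *
o=observe();print(o['position'],o['width'],o['force'])
go(*(slot(PR,PA,.053)-[.001,0]),-.0035,90+PA)
E
```

```text
[ 0.56933776 -0.09352449 -0.00323209] 0.43244447478243997 [-0.25515933 -0.16406498  0.61490689]
jog [-0.001   0.0004  0.0003] [ 0.     0.001 -0.006] rows>= 0.0 0.1
```

Call:
{"fn": "jog_arm", "kwargs": {"motion": [[[-0.001,0,0,0,0,0,-0.6],[-0.001,0,0,0,0,0,-0.6],[-0.001,0,0,0,0,0,-0.6],[-0.001,0,0,0,0,0,-0.6],[-0.001,0,0,0,0,0,-0.6],[-0.001,0,0,0,0,0,-0.6],[-0.001,0,0,0,0,0,-0.6],[-0.001,0,-0.04,0,0,0,-1],[-0.001,0,-0.08,0,0,0,-1],[-0.001,0,-0.12,0,0,0,-1]]]}}

```text
clock: 28.3
position: [0.5691, -0.0934, 0.1171]
ee_rot: [-0.068, -3.139, -0.001]
force: [0.6, 0.3, -0.6]
width: 0.966
gripper_force: 0.0
```

Call:
{"fn": "jog_arm", "kwargs": {"motion": [[[0,0,-0.04,0,0,0,-1],[0,0,-0.08,0,0,0,-1],[0,0,-0.1,0,0,0,-1],[0,0,-0.1,0,0,0,-1],[0,0,-0.1,0,0,0,-1]]]}}

```text
clock: 28.72
position: [0.5705, -0.0938, 0.2174]
ee_rot: [0.069, 3.138, -0.001]
force: [0.6, -0.4, -0.6]
width: 1.001
gripper_force: 0.0
```

```bash
python3 - <<'E'
from h import *
o=observe();print(o['position'],o['width'])
im,P=snap('wrist','w12.png'); tiles(P,im,('yellow','blue','green'),z=.032)
cv2.imwrite('pics/w12c.png',cv2.resize(im[60:360,170:470,::-1],(600,600)))
E
```

```text
[ 0.57053033 -0.09382687  0.21736674] 1.0008509916742505
yellow p 0.62 px [315. 100.] c [464.9 -91.5] size [40.4 41.9] ang 86.6
blue p 0.67 px [320. 151.] c [514.3 -86.6] size [43.  43.6] ang 88.7
green p 0.7 px [315. 202.] c [571.4 -94.5] size [43. 41.] ang 86.6
```

View pics/w12c.png

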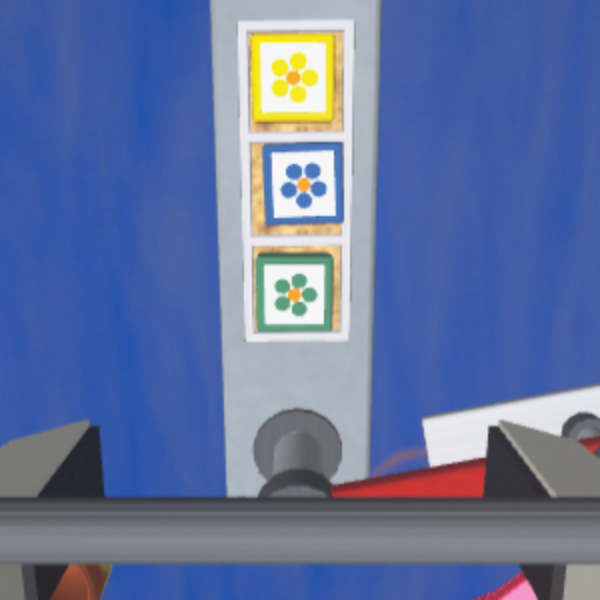

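The crop shows all three tiles in their pockets: yellow (292,78), green (294,293), and blue (303,184), which was knocked toward a corner. I measure blue more exactly.

```bash
cat >> h.py <<'E'
def white(P,im,c,z,cam='wrist'):
    """white face centre, excluding surroundings: white blob whose border is inside the (filled) silhouette"""
    r=silhouettes(c+'_tile',cam)[0]; m=cv2.morphologyEx(r['mask'].astype(np.uint8),cv2.MORPH_CLOSE,np.ones((9,9)))
    w=((im.min(2)>150)&(im.max(2).astype(int)-im.min(2)<60)&(m>0)).astype(np.uint8)
    n,l,s,_=cv2.connectedComponentsWithStats(w); k=1+np.argmax(s[1:,4])
    h=cv2.convexHull(np.argwhere(l==k)[:,::-1].astype(np.int32))[:,0]
    W=np.array([ray(P,p,z)[:2] for p in h],np.float32); ce,sz,a=cv2.minAreaRect(W*1000)
    print(c,'centre',np.round(ce,1),np.round(sz,1),round(a,1)); return np.array(ce)/1000,a
E
python3 - <<'E'
from h import *
im,P=snap('wrist')
for c,d in (('yellow',-.053),('blue',0),('green',.053)):
    ce,a=white(P,im,c,.032); w=ce-slot(PR,PA,d); t=np.radians(PA); print('  pocket frame mm',np.round(1000*np.array([w@[np.cos(t),np.sin(t)],w@[-np.sin(t),np.cos(t)]]),1))
p=PR; o=observe(); print(o['position']); go(.515,-.0875,.03,88.7)
E
```

```text
yellow centre [465.2 -90.7] [30.6 30.4] 87.5
  pocket frame mm [-0.2 -1.5]
blue centre [514.9 -87.5] [30.8 31.6] 88.4
  pocket frame mm [-3.6  3.5]
green centre [570.  -94.3] [31.  30.3] 87.5
  pocket frame mm [-1.3 -1.2]
[ 0.56956065 -0.09368173  0.21534945]
jog [0.0545 0.0037 0.1854] [ 0.    -0.001 -0.021] rows>= 4.6 0.2
```

Blue sits against a corner and may be leaning on the fence, so I re-seat it: grip, lift a little, centre, lower.

```bash
python3 - <<'E'
from h import *
o=observe(); print(o['position']); go(.515,-.0905,.03,87.85)
E
```

```text
[ 0.56956065 -0.09368173  0.21534945]
jog [0.0544 0.0007 0.1854] [ 0.    -0.001 -0.006] rows>= 4.6 0.1
```

Call:
{"fn": "jog_arm", "kwargs": {"motion": [[[0.0545,0.0007,0.05,0,0,-0.01,-1],[0.0545,0.0007,0.09,0,0,-0.01,-1],[0.0545,0.0007,0.13,0,0,-0.01,-1],[0.0545,0.0007,0.17,0,0,-0.01,-1],[0.0545,0.0007,0.185,0,0,-0.01,-1],[0.0545,0.0007,0.185,0,0,-0.01,-1],[0.0545,0.0007,0.185,0,0,-0.01,-1]]]}}

```text
clock: 29.7
position: [0.5143, -0.0902, 0.0303]
ee_rot: [-0.052, -3.137, -0.001]
force: [0.4, 0.3, 1.2]
width: 0.999
gripper_force: 0.0
```

```bash
python3 - <<'E'
from h import *
o=observe(); print(o['position']); go(.515,-.0912,-.0035,87.85)
E
```

```text
[ 0.51428737 -0.09019827  0.03033802]
jog [-0.0009 -0.001   0.0338] [ 0.001 -0.004  0.005] rows>= 0.8 0.0
```

Call:
{"fn": "jog_arm", "kwargs": {"motion": [[[-0.0005,-0.001,0.02,0,0,0.005,-1],[-0.0005,-0.001,0.033,0,0,0.005,-1],[-0.0005,-0.001,0.033,0,0,0.005,1],[-0.0005,-0.001,0.033,0,0,0.005,1],[-0.0005,-0.001,0.033,0,0,0.005,1],[-0.0005,-0.001,0.033,0,0,0.005,1],[-0.0005,-0.001,0.033,0,0,0.005,1],[-0.0005,-0.001,0.033,0,0,0.005,1],[-0.0005,-0.001,0.033,0,0,0.005,1],[-0.0005,-0.001,0.033,0,0,0.005,1]]], "force": 25}}

```text
clock: 30.53
position: [0.5162, -0.0915, -0.0015]
ee_rot: [0.061, 3.141, 0.0]
force: [0.5, 1.3, 0.8]
width: 0.467
gripper_force: 0.5
```

Call:
{"fn": "jog_arm", "kwargs": {"motion": [[[0,0,0,0,0,0,1],[0,0,0,0,0,0,1],[0,0,0,0,0,0,1],[0,0,-0.012,0,0,0,1],[-0.0035,0,-0.012,0,0,0,1],[-0.0035,0,-0.012,0,0,0,1]]]}}

```text
clock: 31.03
position: [0.5204, -0.0921, 0.011]
ee_rot: [0.062, 3.14, -0.0]
force: [-0.8, 0.2, -0.0]
width: 0.431
gripper_force: 25.0
```

```bash
python3 - <<'E'
from h import *
o=observe(); print(o['position'],o['width'],o['force']); go(.5185,-.0912,-.003,87.85)
E
```

```text
[ 0.52044868 -0.09206256  0.0109699 ] 0.4310952698866529 [-0.80464235  0.24062534 -0.01133855]
jog [0.002  0.0008 0.014 ] [-0.     0.001 -0.002] rows>= 0.3 0.0
```

Call:
{"fn": "jog_arm", "kwargs": {"motion": [[[0,0.0008,0.008,0,0,0,1],[0,0.0008,0.012,0,0,0,1],[0,0.0008,0.012,0,0,0,1],[0,0.0008,0.012,0,0,0,-0.6],[0,0.0008,0.012,0,0,0,-0.6],[0,0.0008,0.012,0,0,0,-0.6],[0,0.0008,0.012,0,0,0,-0.6],[0,0.0008,0.012,0,0,0,-0.6],[0,0.0008,0.012,0,0,0,-0.6],[0,0.0008,-0.03,0,0,0,-1]]]}}

```text
clock: 31.87
position: [0.515, -0.0912, 0.0346]
ee_rot: [-0.061, -3.131, -0.002]
force: [-0.1, -0.7, -0.5]
width: 0.828
gripper_force: 0.0
```

Call:
{"fn": "jog_arm", "kwargs": {"motion": [[[-0.04,0,-0.04,0,0,0,-1],[-0.05,0,-0.08,0,0,0,-1],[-0.05,0,-0.12,0,0,0,-1],[-0.05,0,-0.16,0,0,0,-1],[-0.05,0,-0.18,0,0,0,-1],[-0.05,0,-0.18,0,0,0,-1],[-0.05,0,-0.18,0,0,0,-1]]]}}

```text
clock: 32.45
position: [0.5705, -0.0929, 0.2218]
ee_rot: [0.061, 3.137, -0.001]
force: [-0.1, 0.2, -0.1]
width: 1.003
gripper_force: 0.0
```

```bash
python3 - <<'E'
from h import *
o=observe(); print(o['position'])
im,P=snap('wrist')
for c,d in (('yellow',-.053),('blue',0),('green',.053)):
    ce,a=white(P,im,c,.032); w=ce-slot(PR,PA,d); t=np.radians(PA); print('  pocket frame mm',np.round(1000*np.array([w@[np.cos(t),np.sin(t)],w@[-np.sin(t),np.cos(t)]]),1))
# knob grip: tool y along arm direction is blocked by bar? print options
H=slot(PR,PA,.148); print('hinge',H)
k=np.array([.6282,.1383])-H; print('arm ang',np.degrees(np.arctan2(k[1],k[0])),np.hypot(*k))
go(*slot(H,99.2,.24),.19,99.2+90); go(*slot(H,99.2,.24),.19,99.2);print(o['joints'][6])
E
```

```text
[ 0.57051611 -0.09291748  0.2218256 ]
yellow centre [465.  -90.9] [30.3 29.9] 87.8
  pocket frame mm [-0.4 -1.7]
blue centre [516.8 -92.3] [30.4 30.4] 87.8
  pocket frame mm [-1.5 -1.2]Traceback (most recent call last):
  File "<stdin>", line 5, in <module>
  File "h.py", line 45, in white
    r=silhouettes(c+'_tile',cam)[0]; m=cv2.morphologyEx(r['mask'].astype(np.uint8),cv2.MORPH_CLOSE,np.ones((9,9)))
      ~~~~~~~~~~~~~~~~~~~~~~~~~~^^^
IndexError: list index out of range
```

All tiles are seated near their pocket centres. Now to the knob.

```bash
cat >> h.py <<'E'
H=slot(PR,PA,.148)
def knob(s): return slot(H,PA+180-np.degrees(s),.24)
E
python3 - <<'E'
from h import *
print(knob(1.373)); print(observe()['joints'][6]); go(*knob(1.373),.18,9.2)
E
```

```text
[0.62799506 0.14017181]
1.3217025731383092
jog [-0.0505  0.2354  0.0383] [ 0.002 -0.002 -1.77 ] rows>= 5.8 14.2
```

j7 turns opposite to tool z, so I fix the helper.

```bash
sed -i "s/o\['joints'\]\[6\]+w\[2\]/o['joints'][6]-w[2]/" h.py
python3 - <<'E'
from h import *
go(*knob(1.373),.18,9.2)
E
```

```text
jog [-0.0505  0.2354  0.0383] [-0.002 -0.002  1.371] rows>= 5.8 11.0
```

Call:
{"fn": "jog_arm", "kwargs": {"motion": [[[-0.05,0.235,0.038,0,0,1.37,-1],[-0.05,0.235,0.038,0,0,1.37,-1],[-0.05,0.235,0.038,0,0,1.37,-1],[-0.05,0.235,0.038,0,0,1.37,-1],[-0.05,0.235,0.038,0,0,1.37,-1],[-0.05,0.235,0.038,0,0,1.37,-1],[-0.05,0.235,0.038,0,0,1.37,-1],[-0.05,0.235,0.038,0,0,1.37,-1],[-0.05,0.235,0.038,0,0,1.37,-1],[-0.05,0.235,0.038,0,0,1.37,-1]]]}}

```text
clock: 33.48
position: [0.6277, 0.1401, 0.1801]
ee_rot: [-1.88, -2.515, 0.004]
force: [-0.7, -0.1, 0.6]
width: 0.998
gripper_force: 0.0
```

Call:
{"fn": "jog_arm", "kwargs": {"motion": [[[0,0,0,0,0,0.25,-1],[0,0,0,0,0,0.25,-1],[0,0,0,0,0,0.25,-1],[0,0,0,0,0,0.25,-1],[0,0,0,0,0,0.25,-1]]]}}

```text
clock: 33.9
position: [0.6282, 0.1399, 0.1811]
ee_rot: [-2.169, -2.272, 0.002]
force: [0.8, -0.7, 0.1]
width: 1.003
gripper_force: 0.0
```

```bash
python3 - <<'E'
from h import *
o=observe(); print(o['position'],o['ee_rot'])
im,P=snap('wrist','w13.png')
for r in silhouettes('plunger_head','wrist')[:1]: print('pl',r['p'],r['pixel'],ray(P,r['pixel'],.13),H)
for r in silhouettes('knob','wrist')[:2]: print('knob',r['p'],r['pixel'],r['mask'].sum(),ray(P,r['pixel'],.128))
print('knob px',proj(P,[*knob(1.373),.128]))
go(*knob(1.373),.083,9.2)
E
```

```text
[0.62817638 0.13985502 0.18112398] [-2.16905198e+00 -2.27192214e+00  1.72533523e-03]
pl 0.76 [336.4, 306.3] [0.64465822 0.09557298 0.13      ] [ 0.66629581 -0.09675233]
knob 0.68 [326.4, 276.9] 5830 [0.63649653 0.11662406 0.128     ]
knob px [315.76051354 243.93075686]
jog [ 0.0004 -0.0004  0.0986] [-0.    -0.    -0.117] rows>= 2.4 0.9
```

View pics/w13.png

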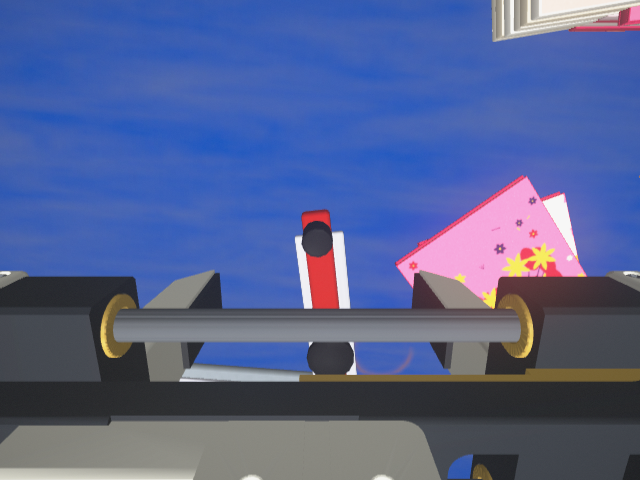

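w13 shows the knob at (317,237), 7 px from my prediction and between the fingers. I descend and grip it.

Call:
{"fn": "jog_arm", "kwargs": {"motion": [[[0.002,0,0.03,0,0,-0.117,-1],[0.002,0,0.06,0,0,-0.117,-1],[0.002,0,0.085,0,0,-0.117,-1],[0.002,0,0.097,0,0,-0.117,-1],[0.002,0,0.097,0,0,-0.117,1],[0.002,0,0.097,0,0,-0.117,1],[0.002,0,0.097,0,0,-0.117,1],[0.002,0,0.097,0,0,-0.117,1],[0.002,0,0.097,0,0,-0.117,1],[0.002,0,0.097,0,0,-0.117,1]]], "force": 20}}

```text
clock: 34.88
position: [0.6291, 0.1421, 0.086]
ee_rot: [2.037, 2.39, 0.002]
force: [-0.4, 1.1, -0.3]
width: 0.616
gripper_force: 0.0
```

Call:
{"fn": "jog_arm", "kwargs": {"motion": [[[0,0,0,0,0,0,1],[0,0,0,0,0,0,1],[0,0,0,0,0,0,1],[0,0,0,0,0,0,1],[0,0,0,0,0,0,1],[0,0,0,0,0,0,1],[0,0,0,0,0,0,1],[0,0,0,0,0,0,1]]]}}

```text
clock: 35.55
position: [0.6284, 0.1419, 0.0848]
ee_rot: [-2.038, -2.391, 0.0]
force: [0.2, -0.1, -0.9]
width: 0.235
gripper_force: 20.0
```

```bash
cat >> h.py <<'E'
def arc(s1,n,z=None,over=0):
    """n rows along the knob's arc from where the tool is now to swing s1, in tool axes"""
    o=observe(); R0=R.from_rotvec(o['ee_rot']); p0=o['position']; v=p0[:2]-H; r=np.hypot(*v)
    s0=np.radians(PA+180-np.degrees(np.arctan2(v[1],v[0]))); print('swing now',round(s0,3),'r',round(r,4),'width',o['width'],'F',np.round(o['force'],1))
    for i in range(1,n+1):
        s=s0+(s1-s0)*i/n; p=slot(H,PA+180-np.degrees(s),r); d=R0.inv().apply([*(p-p0[:2]),0])
        print([round(float(d[0]),3),round(float(d[1]),3),0,0,0,round(float(s-s0),3)])
E
python3 - <<'E'
from h import *
arc(.69,10)
E
```

```text
swing now 1.376 r 0.2417 width 0.23486127899612202 F [ 0.2 -0.1 -0.9]
[-0.001, -0.017, 0, 0, 0, -0.069]
[-0.002, -0.033, 0, 0, 0, -0.137]
[-0.005, -0.049, 0, 0, 0, -0.206]
[-0.009, -0.065, 0, 0, 0, -0.274]
[-0.014, -0.081, 0, 0, 0, -0.343]
[-0.02, -0.097, 0, 0, 0, -0.412]
[-0.027, -0.112, 0, 0, 0, -0.48]
[-0.035, -0.126, 0, 0, 0, -0.549]
[-0.044, -0.14, 0, 0, 0, -0.617]
[-0.054, -0.153, 0, 0, 0, -0.686]
```

Knob held (21.6 mm). I swing the first half.

Call:
{"fn": "jog_arm", "kwargs": {"motion": [[[-0.001,-0.017,0,0,0,-0.069,1],[-0.002,-0.033,0,0,0,-0.137,1],[-0.005,-0.049,0,0,0,-0.206,1],[-0.009,-0.065,0,0,0,-0.274,1],[-0.014,-0.081,0,0,0,-0.343,1],[-0.02,-0.097,0,0,0,-0.412,1],[-0.027,-0.112,0,0,0,-0.48,1],[-0.035,-0.126,0,0,0,-0.549,1],[-0.044,-0.14,0,0,0,-0.617,1],[-0.054,-0.153,0,0,0,-0.686,1]]]}}

```text
clock: 36.38
position: [0.4855, 0.0637, 0.0848]
ee_rot: [1.11, 2.938, -0.0]
force: [3.2, -2.0, -3.9]
width: 0.235
gripper_force: 20.0
```

Call:
{"fn": "jog_arm", "kwargs": {"motion": [[[0,0,0,0,0,0,1],[0,0,0,0,0,0,1],[0,0,0,0,0,0,1]]]}}

```text
clock: 36.63
position: [0.486, 0.0643, 0.0848]
ee_rot: [1.117, 2.936, -0.0]
force: [0.2, -0.2, -3.8]
width: 0.233
gripper_force: 20.0
```

```bash
python3 - <<'E'
from h import *
arc(.05,9)
E
```

```text
swing now 0.692 r 0.2417 width 0.23288574086272132 F [ 0.2 -0.2 -3.8]
[-0.001, -0.017, 0, 0, 0, -0.071]
[-0.002, -0.034, 0, 0, 0, -0.143]
[-0.005, -0.051, 0, 0, 0, -0.214]
[-0.01, -0.068, 0, 0, 0, -0.285]
[-0.015, -0.084, 0, 0, 0, -0.357]
[-0.022, -0.1, 0, 0, 0, -0.428]
[-0.029, -0.116, 0, 0, 0, -0.499]
[-0.038, -0.131, 0, 0, 0, -0.57]
[-0.048, -0.145, 0, 0, 0, -0.642]
```

Call:
{"fn": "jog_arm", "kwargs": {"motion": [[[-0.001,-0.017,0,0,0,-0.071,1],[-0.002,-0.034,0,0,0,-0.143,1],[-0.005,-0.051,0,0,0,-0.214,1],[-0.01,-0.068,0,0,0,-0.285,1],[-0.015,-0.084,0,0,0,-0.357,1],[-0.022,-0.1,0,0,0,-0.428,1],[-0.029,-0.116,0,0,0,-0.499,1],[-0.038,-0.131,0,0,0,-0.57,1],[-0.048,-0.145,0,0,0,-0.642,1],[-0.048,-0.145,0,0,0,-0.642,1]]]}}

```text
clock: 37.47
position: [0.4256, -0.0786, 0.0848]
ee_rot: [-0.131, -3.138, 0.002]
force: [-2.1, -0.0, 0.3]
width: 0.232
gripper_force: 20.0
```

```bash
python3 - <<'E'
from h import *
arc(-.01,3)
E
```

```text
swing now 0.038 r 0.2414 width 0.23153634129811393 F [-2.1 -0.   0.3]
[-0.0, -0.004, 0, 0, 0, -0.016]
[-0.0, -0.008, 0, 0, 0, -0.032]
[-0.0, -0.011, 0, 0, 0, -0.048]
```

Call:
{"fn": "jog_arm", "kwargs": {"motion": [[[0,-0.004,0,0,0,-0.016,1],[0,-0.008,0,0,0,-0.032,1],[0,-0.011,0,0,0,-0.045,1],[0,-0.011,0,0,0,-0.045,1]]]}}

```text
clock: 37.8
position: [0.4252, -0.0865, 0.0848]
ee_rot: [0.059, 3.14, 0.001]
force: [1.9, 1.4, -6.7]
width: 0.231
gripper_force: 20.0
```

Call:
{"fn": "jog_arm", "kwargs": {"motion": [[[0,-0.002,0,0,0,0,1],[0,-0.003,0,0,0,0,1],[0,-0.003,0,0,0,0,1]]]}}

```text
clock: 38.05
position: [0.4252, -0.0865, 0.0849]
ee_rot: [0.057, 3.14, 0.006]
force: [1.7, 11.4, -7.5]
width: 0.23
gripper_force: 20.0
```

```bash
python3 - <<'E'
from h import *
arc(-.01,1)
E
```

```text
swing now 0.005 r 0.2413 width 0.23032687400115934 F [ 1.7 11.4 -7.5]
[-0.0, -0.004, 0, 0, 0, -0.015]
```

The arm is against its stop (11 N, no further motion). I release and rise.

Call:
{"fn": "jog_arm", "kwargs": {"motion": [[[0,0.003,0,0,0,0,-1],[0,0.003,0,0,0,0,-1],[0,0.003,0,0,0,0,-1],[0,0.003,0,0,0,0,-1],[0,0.003,0,0,0,0,-1],[0,0.003,-0.02,0,0,0,-1],[0,0.003,-0.04,0,0,0,-1],[0,0.003,-0.08,0,0,0,1],[0,0.003,-0.08,0,0,0,1],[0,0.003,-0.08,0,0,0,1]]]}}

```text
clock: 38.88
position: [0.4261, -0.0874, 0.1666]
ee_rot: [0.063, 3.137, -0.003]
force: [-0.4, -0.6, 0.2]
width: 0.572
gripper_force: 0.0
```

```bash
python3 - <<'E'
from h import *
o=observe(); print(o['position'],o['width'])
go(*PR,.13,90+PA)
im,P=snap('wrist')
for q in('knob','plunger_head'):
  for r in silhouettes(q,'wrist')[:1]: print(q,r['p'],r['pixel'],r['mask'].sum(),ray(P,r['pixel'],.128))
E
```

```text
[ 0.42609918 -0.08739538  0.16663093] 0.5717001658960914
jog [-0.0922 -0.0001  0.037 ] [-0.002  0.004 -0.002] rows>= 2.4 0.0
knob 0.64 [321.1, 280.0] 5583 [ 0.44568052 -0.08611066  0.128     ]
plunger_head 0.96 [302.1, 307.7] 2826 [ 0.4651113  -0.09951289  0.128     ]
```

Call:
{"fn": "jog_arm", "kwargs": {"motion": [[[-0.04,0,0,0,0,0,1],[-0.08,0,0,0,0,0,1],[-0.0922,0,0,0,0,0,1],[-0.0922,0,0,0,0,0,1],[-0.0922,0,0.02,0,0,0,1],[-0.0922,0,0.037,0,0,0,1],[-0.0922,0,0.037,0,0,0,1],[-0.0922,0,0.037,0,0,0,1]]]}}

```text
clock: 39.7
position: [0.5149, -0.0903, 0.1267]
ee_rot: [-0.06, -3.137, -0.001]
force: [-0.9, -0.5, 0.9]
width: 0.007
gripper_force: 0.0
```

```bash
python3 - <<'E'
from h import *
o=observe(); print(o['position'],o['width'],o['force'])
im,P=snap('wrist','w14.png')
g=(im.max(2)<45).astype(np.uint8); g[260:]=0
n,l,s,c=cv2.connectedComponentsWithStats(g)
for k in range(1,n):
    if s[k,4]>300: print(s[k],c[k],ray(P,c[k],.126))
print('expected knob',knob(0),proj(P,[*knob(0),.128]))
go(*PR,.11,90+PA)
E
```

```text
[ 0.51490731 -0.09030631  0.12672559] 0.006865291049357588 [-0.91266019 -0.46650552  0.85066141]
expected knob [ 0.42646476 -0.08774855] [316.77582157  97.69681608]
jog [-0.0026 -0.0008  0.0178] [ 0.    -0.001 -0.001] rows>= 0.4 0.0
```

```bash
python3 - <<'E'
from h import *
P=camera_params('wrist'); im=cv2.imread('pics/w14.png').astype(int)
red=(im[...,2]>120)&(im[...,1]<80)&(im[...,0]<80)
pts=[]
for r in range(80,260,30):
    c=np.flatnonzero(red[r]); 
    if len(c)>5: w=ray(P,((c[0]+c[-1])/2,r),.096); pts.append(w[:2]); print(r,c[0],c[-1],np.round(w,4))
for p in pts: d=p-H; print(np.round(PA+180-np.degrees(np.arctan2(d[1],d[0])),2),'deg swing')
E
```

```text
80 299 336 [ 0.4152 -0.0868  0.096 ]
140 299 335 [ 0.4468 -0.0883  0.096 ]
170 299 335 [ 0.4636 -0.0889  0.096 ]
200 300 334 [ 0.4812 -0.0896  0.096 ]
230 300 334 [ 0.4996 -0.0902  0.096 ]
0.11 deg swing
0.06 deg swing
0.07 deg swing
0.08 deg swing
0.09 deg swing
```

The arm is at swing ≈ 0.1°, over the row. I press the plunger down in measured steps.

Call:
{"fn": "jog_arm", "kwargs": {"motion": [[[-0.003,-0.001,0.01,0,0,0,1],[-0.003,-0.001,0.018,0,0,0,1],[-0.003,-0.001,0.022,0,0,0,1],[-0.003,-0.001,0.026,0,0,0,1],[-0.003,-0.001,0.029,0,0,0,1],[-0.003,-0.001,0.032,0,0,0,1],[-0.003,-0.001,0.032,0,0,0,1]]]}}

```text
clock: 40.33
position: [0.5201, -0.0916, 0.0959]
ee_rot: [0.061, 3.14, -0.0]
force: [-1.6, -0.4, 7.2]
width: 0.006
gripper_force: 3.6
```

Call:
{"fn": "jog_arm", "kwargs": {"motion": [[[0,0,0.001,0,0,0,1],[0,0,0.002,0,0,0,1],[0,0,0.002,0,0,0,1]]]}}

```text
clock: 40.58
position: [0.5201, -0.0916, 0.0943]
ee_rot: [0.061, 3.14, -0.001]
force: [-0.9, -1.0, 7.8]
width: 0.003
gripper_force: 3.9
```

Call:
{"fn": "jog_arm", "kwargs": {"motion": [[[0,0,0.001,0,0,0,1],[0,0,0.002,0,0,0,1],[0,0,0.002,0,0,0,1],[0,0,0.002,0,0,0,1]]]}}

```text
clock: 40.92
position: [0.5202, -0.0915, 0.0932]
ee_rot: [0.061, 3.14, -0.001]
force: [-4.3, -0.9, 17.9]
width: 0.005
gripper_force: 9.0
```

At the stop (17.9 N, above the 8 N of spring). I hold about 2 s.

Call:
{"fn": "jog_arm", "kwargs": {"motion": [[[0,0,0.0005,0,0,0,1],[0,0,0.0005,0,0,0,1],[0,0,0.0005,0,0,0,1],[0,0,0.0005,0,0,0,1],[0,0,0.0005,0,0,0,1],[0,0,0.0005,0,0,0,1],[0,0,0.0005,0,0,0,1],[0,0,0.0005,0,0,0,1],[0,0,0.0005,0,0,0,1],[0,0,0.0005,0,0,0,1]]]}}

```text
clock: 41.75
position: [0.5203, -0.0914, 0.0931]
ee_rot: [0.061, 3.139, -0.002]
force: [-6.7, -1.1, 22.8]
width: 0.001
gripper_force: 11.5
```

Call:
{"fn": "jog_arm", "kwargs": {"motion": [[[0,0,0,0,0,0,1],[0,0,0,0,0,0,1],[0,0,0,0,0,0,1],[0,0,0,0,0,0,1],[0,0,0,0,0,0,1],[0,0,0,0,0,0,1],[0,0,0,0,0,0,1],[0,0,0,0,0,0,1],[0,0,0,0,0,0,1],[0,0,0,0,0,0,1]]]}}

```text
clock: 42.58
position: [0.5203, -0.0914, 0.0931]
ee_rot: [0.061, 3.139, -0.002]
force: [-6.8, -0.5, 22.9]
width: 0.004
gripper_force: 11.5
```

Call:
{"fn": "jog_arm", "kwargs": {"motion": [[[0,0,0,0,0,0,1],[0,0,0,0,0,0,1],[0,0,0,0,0,0,1],[0,0,-0.005,0,0,0,1],[0,0,-0.01,0,0,0,1],[0,0,-0.02,0,0,0,1],[0,0,-0.05,0,0,0,-1],[0,0,-0.08,0,0,0,-1],[0,0,-0.08,0,0,0,-1],[0,0,-0.08,0,0,0,-1]]]}}

```text
clock: 43.42
position: [0.5207, -0.0915, 0.173]
ee_rot: [0.061, 3.138, -0.001]
force: [0.0, 0.1, 0.4]
width: 0.246
gripper_force: 0.0
```

```bash
python3 - <<'E'
from h import *
o=observe(); print(o['position'],o['width'],o['force'])
go(.426,-.0877,.17,90+PA)
E
```

```text
[ 0.52065745 -0.09154487  0.17299439] 0.24573735455887905 [0.02863744 0.14781973 0.35052758]
jog [0.0947 0.0001 0.0027] [-0.001  0.003 -0.002] rows>= 2.3 0.0
```

Now back to the knob: over it, open, down, grip.

Call:
{"fn": "jog_arm", "kwargs": {"motion": [[[0.04,0,0,0,0,0,-1],[0.08,0,0,0,0,0,-1],[0.095,0,0,0,0,0,-1],[0.095,0,0,0,0,0,-1],[0.095,0,0,0,0,0,-1],[0.095,0,0,0,0,0,-1],[0.095,0,0.03,0,0,0,-1],[0.095,0,0.06,0,0,0,-1],[0.095,0,0.088,0,0,0,-0.6],[0.095,0,0.088,0,0,0,-0.3]]]}}

```text
clock: 44.25
position: [0.4226, -0.0874, 0.0792]
ee_rot: [-0.06, -3.134, -0.004]
force: [-0.8, 0.4, -0.2]
width: 0.775
gripper_force: 0.0
```

Call:
{"fn": "jog_arm", "kwargs": {"motion": [[[0,0,0,0,0,0,1],[0,0,0,0,0,0,1],[0,0,0,0,0,0,1],[0,0,0,0,0,0,1],[0,0,0,0,0,0,1],[0,0,0,0,0,0,1],[0,0,0,0,0,0,1],[0,0,0,0,0,0,1],[0,0,0,0,0,0,1],[0,0,0,0,0,0,1]]], "force": 20}}

```text
clock: 45.08
position: [0.4252, -0.0866, 0.0837]
ee_rot: [0.059, 3.14, 0.002]
force: [-0.4, 5.3, 5.2]
width: 0.233
gripper_force: 20.0
```

Call:
{"fn": "jog_arm", "kwargs": {"motion": [[[0,0,0,0,0,0,1],[0,0,0,0,0,0,1],[0,0,0,0,0,0,1]]]}}

```text
clock: 45.33
position: [0.4252, -0.0866, 0.0837]
ee_rot: [0.059, 3.14, 0.002]
force: [-1.3, 5.5, 3.7]
width: 0.237
gripper_force: 20.0
```

```bash
python3 - <<'E'
from h import *
print(observe()['position']); arc(.7,10)
E
```

```text
[ 0.4251508  -0.08658102  0.08373975]
swing now 0.005 r 0.2414 width 0.23733126591219367 F [-1.3  5.5  3.7]
[-0.001, 0.017, 0, 0, 0, 0.07]
[-0.002, 0.033, 0, 0, 0, 0.139]
[-0.005, 0.05, 0, 0, 0, 0.209]
[-0.01, 0.066, 0, 0, 0, 0.278]
[-0.015, 0.082, 0, 0, 0, 0.348]
[-0.021, 0.098, 0, 0, 0, 0.417]
[-0.029, 0.113, 0, 0, 0, 0.487]
[-0.037, 0.127, 0, 0, 0, 0.556]
[-0.046, 0.141, 0, 0, 0, 0.626]
[-0.057, 0.154, 0, 0, 0, 0.695]
```

Call:
{"fn": "jog_arm", "kwargs": {"motion": [[[-0.001,0.017,0,0,0,0.07,1],[-0.002,0.033,0,0,0,0.139,1],[-0.005,0.05,0,0,0,0.209,1],[-0.01,0.066,0,0,0,0.278,1],[-0.015,0.082,0,0,0,0.348,1],[-0.021,0.098,0,0,0,0.417,1],[-0.029,0.113,0,0,0,0.487,1],[-0.037,0.127,0,0,0,0.556,1],[-0.046,0.141,0,0,0,0.626,1],[-0.057,0.154,0,0,0,0.695,1]]]}}

```text
clock: 46.17
position: [0.4871, 0.0655, 0.0837]
ee_rot: [-1.13, -2.93, -0.0]
force: [-4.4, 3.2, 7.3]
width: 0.234
gripper_force: 20.0
```

Call:
{"fn": "jog_arm", "kwargs": {"motion": [[[0,0,0,0,0,0,1],[0,0,0,0,0,0,1]]]}}

```text
clock: 46.33
position: [0.4875, 0.066, 0.0837]
ee_rot: [-1.123, -2.933, -0.002]
force: [-5.4, 4.2, 8.0]
width: 0.232
gripper_force: 20.0
```

```bash
python3 - <<'E'
from h import *
print(observe()['position']); arc(1.4,10)
E
```

```text
[0.48749522 0.06596287 0.0836925 ]
swing now 0.701 r 0.2418 width 0.23243248139087802 F [-5.4  4.2  8. ]
[-0.001, 0.017, 0, 0, 0, 0.07]
[-0.003, 0.034, 0, 0, 0, 0.14]
[-0.006, 0.05, 0, 0, 0, 0.21]
[-0.01, 0.067, 0, 0, 0, 0.28]
[-0.015, 0.083, 0, 0, 0, 0.35]
[-0.022, 0.098, 0, 0, 0, 0.42]
[-0.029, 0.113, 0, 0, 0, 0.489]
[-0.038, 0.128, 0, 0, 0, 0.559]
[-0.047, 0.142, 0, 0, 0, 0.629]
[-0.058, 0.155, 0, 0, 0, 0.699]
```

Call:
{"fn": "jog_arm", "kwargs": {"motion": [[[-0.001,0.017,0,0,0,0.07,1],[-0.003,0.034,0,0,0,0.14,1],[-0.006,0.05,0,0,0,0.21,1],[-0.01,0.067,0,0,0,0.28,1],[-0.015,0.083,0,0,0,0.35,1],[-0.022,0.098,0,0,0,0.42,1],[-0.029,0.113,0,0,0,0.489,1],[-0.038,0.128,0,0,0,0.559,1],[-0.047,0.142,0,0,0,0.629,1],[-0.058,0.155,0,0,0,0.699,1]]]}}

```text
clock: 47.17
position: [0.6345, 0.1427, 0.0838]
ee_rot: [-2.063, -2.367, -0.003]
force: [-1.7, 5.2, 2.4]
width: 0.232
gripper_force: 20.0
```

Call:
{"fn": "jog_arm", "kwargs": {"motion": [[[0,0,0,0,0,0,1],[0,0,0,0,0,0,-1],[0,0,0,0,0,0,-1],[0,0,0,0,0,0,-1],[0,0,0,0,0,0,-1],[0,0,0,0,0,0,-1],[0,0,0,0,0,0,-1],[0,0,-0.03,0,0,0,-1],[0,0,-0.07,0,0,0,-1],[0,0,-0.1,0,0,0,-1]]]}}

```text
clock: 48.0
position: [0.6346, 0.14, 0.1855]
ee_rot: [2.063, 2.369, 0.001]
force: [1.2, 0.4, 0.9]
width: 0.835
gripper_force: 0.0
```

```bash
python3 - <<'E'
from h import *
o=observe();print(o['position'],o['width']); im,P=snap('wrist')
print('knob exp px',proj(P,[*knob(1.4),.128]))
for r in silhouettes('knob','wrist')[:2]: print(r['p'],r['pixel'],r['mask'].sum())
go(*slot(PR,PA,.053),.21,90+PA)
E
```

```text
[0.63462043 0.1400454  0.18552726] 0.8348127984375414
knob exp px [315.89745932 240.99810395]
0.95 [318.9, 275.0] 5712
jog [-0.2232 -0.0976 -0.0218] [ 0.009  0.005 -1.395] rows>= 5.9 11.2
```

The arm is parked again (~1.4). Now I look over the row and collect the tiles.

Call:
{"fn": "jog_arm", "kwargs": {"motion": [[[0,0,-0.022,0,0,-0.12,-1],[-0.223,-0.098,-0.022,0,0,-1.395,-1],[-0.223,-0.098,-0.022,0,0,-1.395,-1],[-0.223,-0.098,-0.022,0,0,-1.395,-1],[-0.223,-0.098,-0.022,0,0,-1.395,-1],[-0.223,-0.098,-0.022,0,0,-1.395,-1],[-0.223,-0.098,-0.022,0,0,-1.395,-1],[-0.223,-0.098,-0.022,0,0,-1.395,-1],[-0.223,-0.098,-0.022,0,0,-1.395,-1],[-0.223,-0.098,-0.022,0,0,-1.395,-1]]]}}

```text
clock: 48.93
position: [0.5675, -0.0957, 0.2049]
ee_rot: [-0.293, -3.127, 0.001]
force: [0.4, 0.9, -0.5]
width: 0.997
gripper_force: 0.0
```

```bash
python3 - <<'E'
from h import *
go(*slot(PR,PA,.053),.21,90+PA)
E
```

```text
jog [-0.0033  0.0032 -0.0051] [-0.    -0.001 -0.149] rows>= 0.2 1.2
```

Call:
{"fn": "jog_arm", "kwargs": {"motion": [[[-0.003,0.001,-0.005,0,0,-0.145,-1],[-0.003,0.001,-0.005,0,0,-0.145,-1],[-0.003,0.001,-0.005,0,0,-0.145,-1],[-0.003,0.001,-0.005,0,0,-0.145,-1]]]}}

```text
clock: 49.27
position: [0.571, -0.0939, 0.2099]
ee_rot: [-0.078, -3.14, -0.0]
force: [-0.8, 0.9, 0.7]
width: 1.0
gripper_force: 0.0
```

```bash
python3 - <<'E'
from h import *
im,P=snap('wrist','w15.png'); print(observe()['position'])
for c,d in (('yellow',-.053),('blue',0),('green',.053)):
    try:
        ce,a=white(P,im,c,.032); w=ce-slot(PR,PA,d); t=np.radians(PA); print('  pocket frame mm',np.round(1000*np.array([w@[np.cos(t),np.sin(t)],w@[-np.sin(t),np.cos(t)]]),1))
    except IndexError: print(c,'missed')
go(*slot(PR,PA,.053),.04,90+PA)
E
```

```text
[ 0.57101772 -0.0939004   0.20994592]
yellow centre [465. -91.] [30.1 30.7] 87.2
  pocket frame mm [-0.4 -1.8]
blue centre [517.1 -92.1] [30.5 31.4] 87.2
  pocket frame mm [-1.3 -1. ]
green centre [570.  -94.3] [30.7 30.9] 87.2
  pocket frame mm [-1.4 -1.1]
jog [-0.0002  0.0006  0.1702] [-0.   -0.   -0.01] rows>= 4.1 0.1
```

All are in place, so I pick green.

Call:
{"fn": "jog_arm", "kwargs": {"motion": [[[0.001,0,0.04,0,0,-0.01,-1],[0.001,0,0.08,0,0,-0.01,-1],[0.001,0,0.12,0,0,-0.01,-1],[0.001,0,0.16,0,0,-0.01,-1],[0.001,0,0.195,0,0,-0.01,-1],[0.001,0,0.214,0,0,-0.01,-1],[0.001,0,0.214,0,0,-0.01,-1],[0.001,0,0.214,0,0,-0.01,1],[0.001,0,0.214,0,0,-0.01,1],[0.001,0,0.214,0,0,-0.01,1]]], "force": 25}}

```text
clock: 50.3
position: [0.572, -0.0938, -0.0016]
ee_rot: [0.057, 3.138, -0.0]
force: [0.1, -0.1, -0.8]
width: 0.831
gripper_force: 0.0
```

Call:
{"fn": "jog_arm", "kwargs": {"motion": [[[0,0,0,0,0,0,1],[0,0,0,0,0,0,1],[0,0,0,0,0,0,1],[0,0,0,0,0,0,1],[0,0,0,0,0,0,1],[0,0,0,0,0,0,1],[0,0,0,0,0,0,1],[0,0,0,0,0,0,1],[0,0,0,0,0,0,1]]]}}

```text
clock: 51.05
position: [0.5704, -0.0939, -0.0035]
ee_rot: [0.056, 3.141, -0.0]
force: [-1.5, -0.3, 4.5]
width: 0.433
gripper_force: 25.0
```

```bash
python3 - <<'E'
from h import *
o=observe();print(o['position'],o['width'])
go(*slot(TR,TA,.055),.08,90+TA)
E
```

```text
[ 0.57041967 -0.09389918 -0.0035069 ] 0.4333925265743123
jog [ 0.021  -0.2396 -0.0835] [-0.     0.     0.047] rows>= 6.1 0.4
```

Call:
{"fn": "jog_arm", "kwargs": {"motion": [[[0,0,-0.04,0,0,0,1],[0,0,-0.083,0,0,0.047,1],[0.021,-0.24,-0.083,0,0,0.047,1],[0.021,-0.24,-0.083,0,0,0.047,1],[0.021,-0.24,-0.083,0,0,0.047,1],[0.021,-0.24,-0.083,0,0,0.047,1],[0.021,-0.24,-0.083,0,0,0.047,1],[0.021,-0.24,-0.083,0,0,0.047,1],[0.021,-0.24,-0.083,0,0,0.047,1],[0.021,-0.24,-0.083,0,0,0.047,1]]]}}

```text
clock: 51.88
position: [0.5394, -0.3357, 0.0785]
ee_rot: [-0.138, -3.138, 0.0]
force: [0.6, 0.9, -1.0]
width: 0.433
gripper_force: 25.0
```

```bash
python3 - <<'E'
from h import *
o=observe();print(o['position'],o['width'])
im,P=snap('wrist')
for r in silhouettes('card_pack','wrist')[:1]: print(r['p'],r['pixel'],r['mask'].sum())
go(*slot(TR,TA,.055),-.008,90+TA)
E
```

```text
[ 0.53941015 -0.33574666  0.0785242 ] 0.43327537228888363
0.66 [620.6, 191.5] 10751
jog [ 0.     -0.0011  0.0871] [ 0.001 -0.     0.001] rows>= 2.1 0.0
```

Call:
{"fn": "jog_arm", "kwargs": {"motion": [[[0,0,0.03,0,0,0,1],[0,0,0.06,0,0,0,1],[0,0,0.08,0,0,0,1],[0,0,0.087,0,0,0,1],[0,0,0.087,0,0,0,1],[0,0,0.087,0,0,0,-0.5],[0,0,0.087,0,0,0,-0.5],[0,0,0.087,0,0,0,-0.5],[0,0,0.087,0,0,0,-0.5],[0,0,0.087,0,0,0,-0.5]]]}}

```text
clock: 52.82
position: [0.5411, -0.3329, -0.0072]
ee_rot: [0.13, 3.138, -0.0]
force: [0.2, 0.2, -0.1]
width: 0.729
gripper_force: 0.0
```

Call:
{"fn": "jog_arm", "kwargs": {"motion": [[[0,0,0,0,0,0,-0.5],[0,0,-0.04,0,0,0,-0.5],[0,0,-0.08,0,0,0,-1],[0,0,-0.12,0,0,0,-1],[0,0,-0.12,0,0,0,-1]]]}}

```text
clock: 53.23
position: [0.5453, -0.3341, 0.1208]
ee_rot: [0.13, 3.128, -0.007]
force: [2.0, -0.6, 0.6]
width: 0.92
gripper_force: 0.0
```

```bash
python3 - <<'E'
from h import *
o=observe();print(o['position'],o['width'])
im,P=snap('wrist'); white(P,im,'green',.027); print(slot(TR,TA,.055))
go(.517,-.0918,.08,90+PA)
E
```

```text
[ 0.54531799 -0.33406476  0.1207515 ] 0.920272549003115
green centre [ 540.3 -331.3] [31.1 30.6] 85.4
[ 0.54081269 -0.33253532]
jog [0.0451 0.2389 0.0339] [-0.002  0.004 -0.046] rows>= 5.9 0.4
```

Call:
{"fn": "jog_arm", "kwargs": {"motion": [[[0.041,0.238,0.03,0,0,-0.046,-1],[0.041,0.238,0.03,0,0,-0.046,-1],[0.041,0.238,0.03,0,0,-0.046,-1],[0.041,0.238,0.03,0,0,-0.046,-1],[0.041,0.238,0.03,0,0,-0.046,-1],[0.041,0.238,0.03,0,0,-0.046,-1],[0.041,0.238,0.03,0,0,-0.046,-1],[0.041,0.238,0.03,0,0,-0.046,-1],[0.041,0.238,0.03,0,0,-0.046,-1]]]}}

```text
clock: 54.08
position: [0.5189, -0.093, 0.0814]
ee_rot: [-0.058, -3.139, 0.001]
force: [0.4, -0.9, -0.2]
width: 1.005
gripper_force: 0.0
```

```bash
python3 - <<'E'
from h import *
im,P=snap('wrist');print(observe()['position'])
for c in('yellow','blue'):
    try: white(P,im,c,.032)
    except Exception as e: print(c,e)
go(.5175,-.0915,-.004,90+PA)
E
```

```text
[ 0.51912594 -0.09375797  0.08157602]
yellow centre [464.8 -90.4] [30.5 30.9] 88.0
blue centre [516.5 -91.9] [30.8 30.6] 88.0
jog [0.0019 0.0025 0.0859] [-0.    -0.001 -0.002] rows>= 2.1 0.0
```

Call:
{"fn": "jog_arm", "kwargs": {"motion": [[[0.002,0.001,0.03,0,0,0,-1],[0.002,0.001,0.06,0,0,0,-1],[0.002,0.001,0.084,0,0,0,-1],[0.002,0.001,0.084,0,0,0,1],[0.002,0.001,0.084,0,0,0,1],[0.002,0.001,0.084,0,0,0,1],[0.002,0.001,0.084,0,0,0,1],[0.002,0.001,0.084,0,0,0,1],[0.002,0.001,0.084,0,0,0,1],[0.002,0.001,0.084,0,0,0,1]]], "force": 25}}

```text
clock: 55.07
position: [0.5182, -0.0915, -0.0009]
ee_rot: [0.058, 3.14, -0.001]
force: [0.3, -0.1, -0.6]
width: 0.542
gripper_force: 0.0
```

Call:
{"fn": "jog_arm", "kwargs": {"motion": [[[0,0,0,0,0,0,1],[0,0,0,0,0,0,1],[0,0,0,0,0,0,1],[0,0,0,0,0,0,1],[0,0,0,0,0,0,1]]]}}

```text
clock: 55.48
position: [0.5178, -0.0913, -0.0013]
ee_rot: [0.058, 3.141, -0.0]
force: [-0.7, 0.1, 6.3]
width: 0.432
gripper_force: 25.0
```

```bash
python3 - <<'E'
from h import *
o=observe();print(o['position'],o['width'],o['gripper_force'])
go(*TR,.08,90+TA)
E
```

```text
[ 0.51783447 -0.09134332 -0.00131445] 0.4321618866722677 25.000873804092407
jog [ 0.0231 -0.2377 -0.0813] [-0.     0.     0.046] rows>= 6.0 0.4
```

Call:
{"fn": "jog_arm", "kwargs": {"motion": [[[0,0,-0.04,0,0,0,1],[0,0,-0.081,0,0,0.047,1],[0.023,-0.238,-0.081,0,0,0.047,1],[0.023,-0.238,-0.081,0,0,0.047,1],[0.023,-0.238,-0.081,0,0,0.047,1],[0.023,-0.238,-0.081,0,0,0.047,1],[0.023,-0.238,-0.081,0,0,0.047,1],[0.023,-0.238,-0.081,0,0,0.047,1],[0.023,-0.238,-0.081,0,0,0.047,1],[0.023,-0.238,-0.081,0,0,0.047,1]]]}}

```text
clock: 56.32
position: [0.4847, -0.3306, 0.0787]
ee_rot: [-0.139, -3.138, -0.0]
force: [0.7, 0.8, -0.2]
width: 0.43
gripper_force: 25.0
```

```bash
python3 - <<'E'
from h import *
o=observe();print(o['position'],o['width'],o['gripper_force'])
go(*TR,-.0058,90+TA)
E
```

```text
[ 0.48467629 -0.33057508  0.07867173] 0.4301889356349147 24.999962747097015
jog [-0.0012  0.0027  0.0845] [ 0.    -0.001 -0.006] rows>= 2.0 0.0
```

Call:
{"fn": "jog_arm", "kwargs": {"motion": [[[-0.001,0,0.03,0,0,0,1],[-0.001,0,0.06,0,0,0,1],[-0.001,0,0.078,0,0,0,1],[-0.001,0,0.085,0,0,0,1],[-0.001,0,0.085,0,0,0,1],[-0.001,0,0.085,0,0,0,-0.5],[-0.001,0,0.085,0,0,0,-0.5],[-0.001,0,0.085,0,0,0,-0.5],[-0.001,0,0.085,0,0,0,-0.5],[-0.001,0,0.085,0,0,0,-0.5]]]}}

```text
clock: 57.15
position: [0.4872, -0.3284, -0.0052]
ee_rot: [0.132, 3.138, -0.001]
force: [-0.2, -0.7, 0.5]
width: 0.728
gripper_force: 0.0
```

Call:
{"fn": "jog_arm", "kwargs": {"motion": [[[0,0,0,0,0,0,-0.5],[0,0,-0.04,0,0,0,-0.5],[0,0,-0.08,0,0,0,-1],[0,0,-0.12,0,0,0,-1],[0,0,-0.12,0,0,0,-1],[0,0,-0.12,0,0,0,-1]]]}}

```text
clock: 57.65
position: [0.4885, -0.3292, 0.1171]
ee_rot: [0.132, 3.134, -0.004]
force: [-0.6, -0.5, -0.6]
width: 0.976
gripper_force: 0.0
```

```bash
python3 - <<'E'
from h import *
o=observe();print(o['position'],o['width'])
im,P=snap('wrist'); white(P,im,'blue',.027); print(TR)
go(.465,-.0902,.08,90+PA)
E
```

```text
[ 0.48851596 -0.32918549  0.11711746] 0.976054731884062
blue centre [ 486.  -326.9] [30.7 30.4] 85.3
[ 0.486 -0.328]
jog [0.0412 0.2356 0.034 ] [-0.    -0.001 -0.047] rows>= 5.8 0.4
```

Blue is down well. Now yellow.

Call:
{"fn": "jog_arm", "kwargs": {"motion": [[[0.04,0.236,0.032,0,0,-0.047,-1],[0.04,0.236,0.032,0,0,-0.047,-1],[0.04,0.236,0.032,0,0,-0.047,-1],[0.04,0.236,0.032,0,0,-0.047,-1],[0.04,0.236,0.032,0,0,-0.047,-1],[0.04,0.236,0.032,0,0,-0.047,-1],[0.04,0.236,0.032,0,0,-0.047,-1],[0.04,0.236,0.032,0,0,-0.047,-1],[0.04,0.236,0.032,0,0,-0.047,-1],[0.04,0.236,0.032,0,0,-0.047,-1]]]}}

```text
clock: 58.58
position: [0.4665, -0.0913, 0.0817]
ee_rot: [-0.061, -3.14, 0.0]
force: [-0.6, 0.2, -0.5]
width: 0.998
gripper_force: 0.0
```

```bash
python3 - <<'E'
from h import *
im,P=snap('wrist');print(observe()['position'])
c,a=white(P,im,'yellow',.032)
go(*c,-.003,a)
E
```

```text
[ 0.4666143  -0.09137559  0.08189185]
yellow centre [464.1 -90.5] [30.7 30.6] 87.8
jog [0.0025 0.0008 0.085 ] [-0.    -0.001 -0.002] rows>= 2.0 0.0
```

Call:
{"fn": "jog_arm", "kwargs": {"motion": [[[0.002,0.001,0.03,0,0,0,-1],[0.002,0.001,0.06,0,0,0,-1],[0.002,0.001,0.084,0,0,0,-1],[0.002,0.001,0.084,0,0,0,1],[0.002,0.001,0.084,0,0,0,1],[0.002,0.001,0.084,0,0,0,1],[0.002,0.001,0.084,0,0,0,1],[0.002,0.001,0.084,0,0,0,1],[0.002,0.001,0.084,0,0,0,1],[0.002,0.001,0.084,0,0,0,1]]], "force": 25}}

```text
clock: 59.52
position: [0.4653, -0.089, -0.0009]
ee_rot: [0.058, 3.14, -0.001]
force: [-0.5, -0.0, 0.5]
width: 0.543
gripper_force: 0.0
```

Call:
{"fn": "jog_arm", "kwargs": {"motion": [[[0,0,0,0,0,0,1],[0,0,0,0,0,0,1],[0,0,0,0,0,0,1],[0,0,0,0,0,0,1],[0,0,0,0,0,0,1]]]}}

```text
clock: 59.93
position: [0.4651, -0.0889, -0.0013]
ee_rot: [0.058, 3.141, -0.001]
force: [-1.4, 0.3, 6.7]
width: 0.433
gripper_force: 25.0
```

```bash
python3 - <<'E'
from h import *
o=observe();print(o['position'],o['width'],o['gripper_force'])
go(*slot(TR,TA,-.055),.08,90+TA)
E
```

```text
[ 0.46505138 -0.08888433 -0.00134293] 0.4330752647535289 25.00095158815384
jog [ 0.0252 -0.2357 -0.0813] [-0.     0.     0.046] rows>= 6.0 0.4
```

Call:
{"fn": "jog_arm", "kwargs": {"motion": [[[0,0,-0.04,0,0,0,1],[0,0,-0.081,0,0,0.046,1],[0.025,-0.236,-0.081,0,0,0.046,1],[0.025,-0.236,-0.081,0,0,0.046,1],[0.025,-0.236,-0.081,0,0,0.046,1],[0.025,-0.236,-0.081,0,0,0.046,1],[0.025,-0.236,-0.081,0,0,0.046,1],[0.025,-0.236,-0.081,0,0,0.046,1],[0.025,-0.236,-0.081,0,0,0.046,1],[0.025,-0.236,-0.081,0,0,0.046,1]]]}}

```text
clock: 60.77
position: [0.4302, -0.3254, 0.0788]
ee_rot: [-0.137, -3.138, -0.001]
force: [-0.2, 0.2, -0.5]
width: 0.432
gripper_force: 25.0
```

```bash
python3 - <<'E'
from h import *
o=observe();print(o['position'],o['width'],o['gripper_force'])
im,P=snap('wrist'); 
for r in silhouettes('yellow_tile','wrist')[:1]: print(r['p'],r['pixel'],r['mask'].sum())
go(*slot(TR,TA,-.055),-.0058,90+TA)
E
```

```text
[ 0.4301537  -0.32540104  0.0787981 ] 0.4323005668303665 24.99993234872818
0.72 [316.9, 275.4] 5391
jog [ 0.     -0.0012  0.085 ] [ 0.001 -0.     0.001] rows>= 2.0 0.0
```

Call:
{"fn": "jog_arm", "kwargs": {"motion": [[[0,0,0.03,0,0,0,1],[0,0,0.06,0,0,0,1],[0,0,0.078,0,0,0,1],[0,0,0.085,0,0,0,1],[0,0,0.085,0,0,0,1],[0,0,0.085,0,0,0,-0.5],[0,0,0.085,0,0,0,-0.5],[0,0,0.085,0,0,0,-0.5],[0,0,0.085,0,0,0,-0.5],[0,0,0.085,0,0,0,-0.5]]]}}

```text
clock: 61.7
position: [0.4314, -0.3238, -0.0052]
ee_rot: [0.13, 3.138, -0.001]
force: [0.1, -0.6, -0.4]
width: 0.725
gripper_force: 0.0
```

Call:
{"fn": "jog_arm", "kwargs": {"motion": [[[0,0,0,0,0,0,-0.5],[0,0,-0.04,0,0,0,-0.5],[0,0,-0.08,0,0,0,-1],[-0.06,0,-0.12,0,0,0,-1],[-0.1,0,-0.16,0,0,0,-1],[-0.12,0,-0.2,0,0,0,-1],[-0.12,0,-0.24,0,0,0,-1],[-0.12,0,-0.24,0,0,0,-1],[-0.12,0,-0.24,0,0,0,-1]]]}}

```text
clock: 62.45
position: [0.5567, -0.3335, 0.2425]
ee_rot: [0.127, 3.127, -0.005]
force: [0.6, 0.5, 0.8]
width: 1.001
gripper_force: 0.0
```

```bash
python3 - <<'E'
from h import *
o=observe();print(o['position'],o['force'],o['clock'])
im,P=snap('wrist','w16.png'); t=np.radians(TA)
for c in('yellow','blue','green'):
    try: ce,a=white(P,im,c,.027); w=ce-TR; print('  tray mm',np.round(1000*np.array([w@[np.cos(t),np.sin(t)],w@[-np.sin(t),np.cos(t)]]),1))
    except Exception as e: print(c,e)
im,P=snap('scene','s2.png')
E
```

```text
[ 0.55668888 -0.33347657  0.24252564] [0.60143372 0.47268971 0.79101445] 62.45
yellow list index out of range
blue centre [ 486.2 -327.1] [31.  30.6] 85.4
  tray mm [0.1 0.9]
green centre [ 541.1 -331.4] [30.  30.9] 85.4
  tray mm [55.2  1.1]
```

The picture budget is used up, so I check yellow and the arm numerically.

```bash
python3 - <<'E'
from h import *
im,P=snap('wrist','w17.png'); t=np.radians(TA)
try: ce,a=white(P,im,'yellow',.027); w=ce-TR; print(np.round(1000*np.array([w@[np.cos(t),np.sin(t)],w@[-np.sin(t),np.cos(t)]]),1))
except Exception as e: print(e)
hs=cv2.cvtColor(im,cv2.COLOR_RGB2HSV); y=((hs[...,0]>24)&(hs[...,0]<34)&(hs[...,1]>150)&(hs[...,2]>120)).astype(np.uint8); y[260:]=0
n,l,s,c=cv2.connectedComponentsWithStats(y)
for k in range(1,n):
    if s[k,4]>60: print(s[k],'exp',proj(P,[*slot(TR,TA,-.055),.027]))
c,ct=max([(cv2.contourArea(q),q) for q in cv2.findContours(y,cv2.RETR_EXTERNAL,cv2.CHAIN_APPROX_NONE)[0]],key=lambda v:v[0])
W=np.array([ray(P,p[0],.027)[:2] for p in ct],np.float32)*1000; print('outline',cv2.minAreaRect(W),slot(TR,TA,-.055))
P=camera_params('scene'); im=cv2.imread('pics/s2.png').astype(int)
red=(im[...,2]>130)&(im[...,1]<60)&(im[...,0]<70); 
for sw in (1.4,): print('arm red frac along', [bool(red[tuple(np.round(proj(P,[*slot(H,PA+180-np.degrees(sw),d),.096])[::-1]).astype(int))]) for d in (.06,.09,.11,.18,.2,.22)])
E
```

```text
yellow centre [ 431.3 -322.3] [30.2 30.8] 85.3
[-55.    1.2]
[299  68  40  41 509] exp [317.71658851  87.70107527]
outline ((431.7879333496094, -322.70391845703125), (39.00233840942383, 37.384674072265625), 85.28843688964844) [ 0.43118731 -0.32346468]
arm red frac along [False, False, False, False, False, False]
```

```bash
python3 - <<'E'
from h import *
im,P=snap('scene')
I=im.astype(int); red=(I[...,0]>110)&(I[...,0]>2*I[...,1])&(I[...,0]>2*I[...,2])
for sw in np.arange(0,1.61,.1):
    v=[red[tuple(np.round(proj(P,[*slot(H,PA+180-np.degrees(sw),d),.096])[::-1]).astype(int))] for d in np.arange(.05,.23,.01)]; print(round(sw,1),sum(v),end='; ')
print(observe()['clock'])
E
```

```text
0.0 0; 0.1 0; 0.2 0; 0.3 0; 0.4 0; 0.5 0; 0.6 0; 0.7 0; 0.8 0; 0.9 0; 1.0 0; 1.1 0; 1.2 2; 1.3 9; 1.4 14; 1.5 1; 1.6 0; 62.85
```

The arm is at about 1.4, all three tiles lie flat and side by side in the tray, and the robot is clear. I hand in.

```bash
python3 -c "
from cell import *
print(sign_off())"
```

```text
the job is handed in; nothing more can be done
None
```

The job is handed in: the yellow, blue and green tiles were pressed (plunger at its stop for about 2 s), the arm is swung back to its parking side (about 1.4 rad), and all three tiles lie side by side in the tray, within about 1.5 mm of their intended spots by camera; the hand-in returned no verdict.

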